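# Drive the seized hinge pin out of the pipe bracket

## Task

The hinge pin of the aluminium pipe bracket is seized. Take the drift punch out of its wooden block, find the countersunk bore in the top of the bracket by feel and, from there (the side away from the pin's head), press the pin down with the punch, steadily, until its head lands on the bracket's foot; then put the punch back upright in its block. Never bear on the bracket with more than 25 N, and leave the other things alone.

Things in the scene. Friction and masses are not known exactly. Their poses are not given: they have to be found in the camera images.
- stand: Dark steel plate 160 x 120 x 14 mm, fixed to the bench, with seven thin pegs, a blue silicone gasket and on it the grey aluminium pipe bracket with its hinge pin. Origin on the bench, z up. The bracket's two knuckles stand one above the other over the origin; its back plate and pipe ring lie towards -x (the steel plate runs from x = -105 to +55 mm).
- gasket_mid (a point): Point of the stand, 20 mm above its origin, at the gasket. The bracket was set down between the pegs with play: it sits shifted (not turned) by an unmeasured amount, up to 6 mm along the stand's x and up to 6 mm along its y, and holds fast there. Pressed down, it sinks 1 mm per 5 N into the gasket, 5 mm at most.
- bore_nominal (a point): Point fixed to the stand, 125 mm above its origin: centre of the bore's mouth if the bracket had no shift. The real mouth is as far off it as the bracket is shifted (up to 6 mm in each of the stand's x and y); its height is true to 1.5 mm. The upper knuckle is an eight-sided upright boss 37 mm across and 34 mm high; its flat top is at this height.
- bore_throat (a point): Point of the stand 2.3 mm below bore_nominal, equally unshifted: bottom of the shallow eight-sided countersink (flats facing the stand's x, y and diagonals), 26.5 mm across flats at the boss's top, sloping evenly inwards and 2.3 mm down to a straight vertical bore 10.5 mm across flats. Too shallow to guide: a nose pressed in off-centre sticks on the slope, higher the farther it is off.
- pin (a joint): Travel (m), downwards, of the steel pin: 9.6 mm thick, 52 mm long, with a 16 mm head at its lower end. At 0 its upper end is 14 mm below the boss's top; it starts at 0 to 0.004; at 0.024 its head lands on the bracket's foot and its upper end is 38 mm below the boss's top, out of the upper knuckle. Needs about 8 N plus 0.15 N per mm/s of speed; stays where it is left.
- rack: Wooden punch block, 80 x 80 x 60 mm, fixed to the bench. Origin at the centre of its underside on the bench, z up. A vertical hole of 13.5 mm with a 3 mm chamfer goes down through its centre.
- punch: Steel drift punch, about 180 g, 116 mm long, upright in the block's hole at the start. Origin at the centre of its flat lower end (the nose), z along the punch towards the handle. Slim round shank 8 mm thick, 0 to 46 mm; collar 30 mm wide, 46 to 50 mm, which rests on the block's top, the nose then being 14 mm above the bench.
- punch_grip (a point): Point on the punch's axis, 80 mm from the nose, in the middle of its square handle: 16 x 16 mm, sides along the punch's x and y, from 50 to 112 mm; above it a striking cap 14 mm wide to 116 mm.
- hub_cap: Bystander: round steel wheel hub cap lying on the bench, 124 mm in diameter, 32 mm high; origin at the centre of its underside.
- lamp_shade: Bystander: conical terracotta lamp shade, 130 mm wide at the bottom, 85 mm high; origin at the centre of its underside.
- torch_switch: Bystander: black plastic torch switch, 50 x 26 x 19 mm; origin at the centre of its underside.
- tin: Bystander: empty open tin, 74 mm in diameter, 70 mm high; origin at the centre of its underside.
Mind the look-alikes: they are no part of the job. There is more than one size of the punch; the job needs the smallest.

How it is judged:
By the outcome, as a careful person would: the job done as asked, in the order asked, and still so for the second after the job is handed in, with the robot touching nothing.
It also fails if it takes over 64 s, if anything falls off the work surface, if the arm or the gripper's body presses on something with over 40 N, if the wrist force passes 120 N, or if a joint passes its speed limit or range.

## Robot

A 6-joint arm with a two-finger parallel gripper is mounted at the origin on the work surface. World frame = base frame: x ahead of the robot, y to its left, z up, the work surface at z = 0. Lengths are in m, angles in rad, forces in N, time in s.
With the tool pointing down it reaches from about 0.3 to 0.775 m from the base axis. Payload 14.6 kg.
Tool frame: the origin (TCP) lies at the very end of the fingers, on their centre line; the grasp point (between the pads) lies ctrl.grasp_offset behind it (ctrl.grasp_offset is the distance from the TCP to the grasp point, in m); z points along the fingers, y is the direction in which the jaws open and shut (so a half turn about z gives the same grasp; the last joint's range is limited). The gripper opens to 94 mm and grips with 3 to 60 N. Pads are 16 mm wide; open, the fingers measure 119 mm over their backs; the gripper's body (75 mm by 177 mm) begins 78 mm behind the grasp point.
Start: joints at [1.196, 0.3, 1.521, -0, 1.321, -0.067], TCP at [0.167, 0.524, 0.166] pointing down, gripper open.
Joint ranges: [-3.03, 3.03], [-0.79, 2.21], [0.23, 2.52], [-1.04, 4.18], [0, 3.07], [-2.55, 2.55]. Speed limits (rad/s): [2.22, 2.22, 2.57, 3.14, 3.14, 3.14].

## Interface

Orientations are given as [roll, pitch, yaw] about the fixed x, y, z axes, in that order (R = Rz(yaw) Ry(pitch) Rx(roll)).
In Python, from station import ctrl gives the robot as it stands. The module is installed in compiled form; this text tells all that it offers.
- The arm moves only by the tool carry_out, never from a script. Its argument "deltas" is a list of rows, each an object of numbers: "x", "y", "z": the shift along the tool's x, y, z in units of 0.02 m (1.0 is 0.02 m); "wx", "wy", "wz": the turn, a rotation vector about the tool's x, y, z in units of 0.08 rad (1.0 is 0.08 rad); "jaw": the opening in per cent of the stroke, from 0 (shut) to 100 (fully open). A call has 1 to 12 rows; each row shifts and turns the commanded pose from where the row before left it, along the tool's axes as they then stand; what a row does not reach is not made up. A row lasts 1/12 s, in which the tool goes at most 41.7 mm and 7.16 degrees, less where a joint would pass 70% of its speed; a pose out of reach is approached as far as the arm can. A call with a number of a shift or a turn outside -1 to 1 is refused whole. A call with a gripper value outside its range is refused whole. The fingers move at their own pace and stop on an object; "squeeze" is the grip in N (left out, the last holds). Time passes only in rows, so rows that do not move let the fingers close. It gives the time, the measured TCP pose, the force and the opening at its end, in the units of the state.
- ctrl.get_obs(): the state, without advancing time (a new reading comes with each control period).
- ctrl.camera(name): name is "scene" or "top" or "wrist"; returns the picture (480x640x3 uint8, blue, green, red); there is no depth.
- ctrl.camera_params(name): a dict with "mtx" (3x3 intrinsics, pixels), "origin" and "attitude" of the camera in the world. Camera axes: x right, y down, z forward; pixel columns grow to the right and rows downward; lengths in m; the calibration is good to about 2 mm. A picture is of the moment at which its call begins: read the wrist's pose just before it. camera_params takes no time and is no camera call; for the wrist camera it gives the pose at the moment of the call.
- ctrl.hand_in(): hands the job in, once; it reports no verdict.
Trained networks look in the newest picture that a camera, given by its name, has taken for a name from the list of things; names that differ only in an ending like _2 or _b are one class to them, and where a whole thing is asked for, a point or a joint stands for the part that bears it (a point fixed in the world has none). Each returns a list of dicts, best first, with "conf" (0 to 1); they miss things now and then, are a little off and sometimes report something else, mostly with a low value. They report only what shows in the picture. A call takes as long as a camera call. They do not tell look-alikes from the thing itself.
- ctrl.boxes_of(camera, label): "rect" ([left, top, right, bottom] in pixels, round what is visible of it).
- ctrl.mark_of(camera, label): "position" ([row, column] in pixels: a listed point, or the origin of a listed thing).
The state is a dict: "time_s": time; "qpos": joint angles; "joint_vel": joint speeds; "tau": joint torques, N m; "ee_pos": TCP position; "eef_rot": TCP orientation; "force": force on the tool from outside, world axes, zero at the start; "moment": the same for the moment, N m; "grip_width": finger opening in m.
Only numpy, scipy, OpenCV 4.12 (cv2) and the standard library are available. Lean on these libraries where they do the work, as an engineer would, in place of code of your own. Each camera call takes 0.05 s, during which the arm holds its last target.

## Working session

There is one attempt and no reset: what is moved stays moved. The work goes in short steps, Python scripts to look and compute and a tool call to move; the robot and the scene stay as the last step left them, time stands still between calls to the robot, and variables do not carry over. Pictures are saved under pics/ and viewed, and the job is handed in when it is done.

Besides the shell and the picture viewer there is one more tool, called after ">>>" as name(argument=value, ...), one argument or row to a line, values as JSON. carry_out: Moves the arm, as the interface text tells. Its arguments: {"type":"object","properties":{"deltas":{"type":"array"},"squeeze":{"type":"number"}},"required":["deltas"]}

```bash
mkdir -p pics; python3 - <<'E'
from station import ctrl
import cv2
print(ctrl.get_obs()); print(ctrl.grasp_offset)
for n in ["scene","top","wrist"]:
    im=ctrl.camera(n); cv2.imwrite(f"pics/{n}0.png",im); print(n,ctrl.camera_params(n))
E
```

```text
{'time_s': 0.0, 'qpos': array([ 1.19639960e+00,  3.00491604e-01,  1.52159400e+00,  3.98073549e-05,
        1.32065001e+00, -6.66320254e-02]), 'joint_vel': array([-0.00087412,  0.00035357, -0.0005102 ,  0.00161926,  0.00034518,
       -0.00065288]), 'tau': array([-2.02225834e-03, -5.31811953e+01, -3.52723718e+01,  7.06928736e-02,
        2.45281780e-02, -1.18860912e-04]), 'ee_pos': array([0.16650956, 0.52387558, 0.16586963]), 'eef_rot': array([-3.14045480e+00, -1.14572843e-04,  2.83381801e+00]), 'force': array([ 0.65240782, -0.29463003,  0.27061122]), 'moment': array([0.03185571, 0.00563237, 0.05592637]), 'grip_width': 0.0942559593963834}
0.0188
scene {'mtx': array([[441.10243857,   0.        , 325.47202438],
       [  0.        , 441.10243857, 241.92805883],
       [  0.        ,   0.        ,   1.        ]]), 'origin': array([ 0.98362045, -0.41671948,  0.60597677]), 'attitude': array([-2.31681434, -0.0060254 ,  0.73312109])}
top {'mtx': array([[599.4432596 ,   0.        , 314.24031472],
       [  0.        , 599.4432596 , 242.02554216],
       [  0.        ,   0.        ,   1.        ]]), 'origin': array([ 0.48528857, -0.00948676,  1.15624956]), 'attitude': array([-3.03418369,  0.0217701 , -1.55331044])}
wrist {'mtx': array([[400.11932885,   0.        , 327.47072867],
       [  0.        , 400.11932885, 236.99585608],
       [  0.        ,   0.        ,   1.        ]]), 'origin': array([0.10084709, 0.54518122, 0.38454671]), 'attitude': array([2.90013152e+00, 9.89902290e-04, 1.26327772e+00])}
```

View pics/scene0.png

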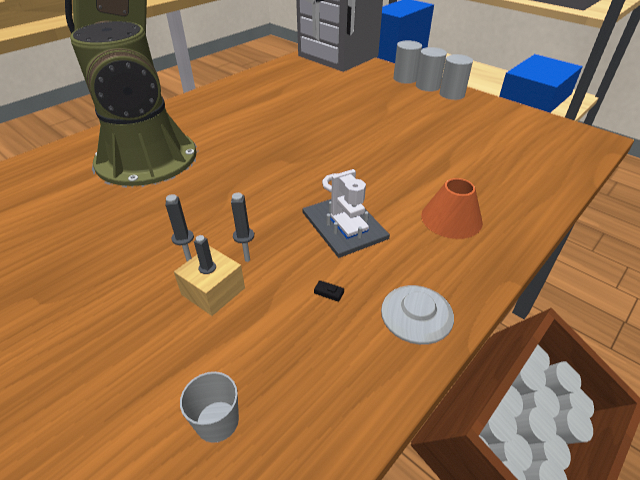

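View pics/top0.png

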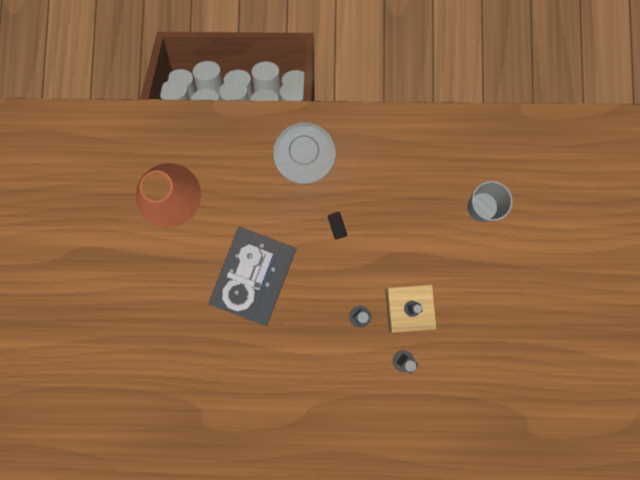

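View pics/wrist0.png

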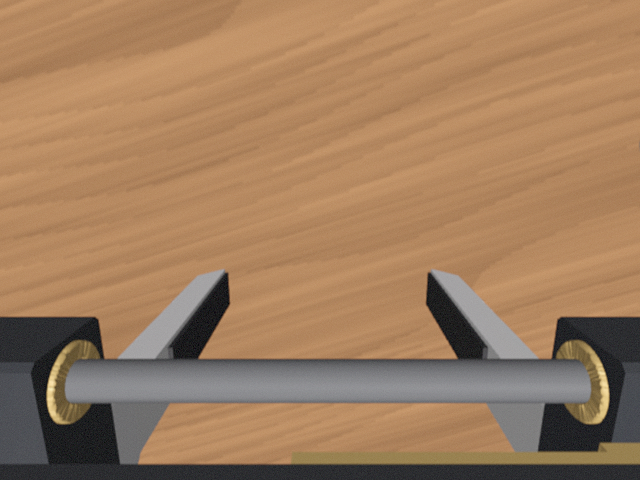

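The scene view shows three punches: tall ones at (178,220) and (240,218), and a short one at (205,252). The short one stands in the wooden block, at top view (414,309). It fits both "smallest" and "in its block". I'll confirm it in a crop and measure.

```bash
cat > h.py <<'E'
import numpy as np, cv2
from scipy.spatial.transform import Rotation as R
from station import ctrl
def cam(n):
    p=ctrl.camera_params(n); return p['mtx'],np.array(p['origin']),R.from_euler('xyz',p['attitude']).as_matrix()
def ray(c,u,v):
    K,o,A=c; d=A@np.linalg.inv(K)@np.array([u,v,1.]); return o,d/np.linalg.norm(d)
def proj(c,P):
    K,o,A=c; q=K@(A.T@(np.asarray(P,float)-o)); return q[:2]/q[2]
def tri(rs):
    M=np.zeros((3,3));b=np.zeros(3)
    for o,d in rs:
        Q=np.eye(3)-np.outer(d,d);M+=Q;b+=Q@o
    x=np.linalg.solve(M,b)
    return x,[round(1000*np.linalg.norm((np.eye(3)-np.outer(d,d))@(x-o)),1) for o,d in rs]
def onz(c,u,v,z):
    o,d=ray(c,u,v); return o+d*(z-o[2])/d[2]
E
python3 - <<'E'
from h import *
s=cam("scene");t=cam("top")
ctrl.camera("scene");ctrl.camera("top")
for l in ["rack","punch_grip","bore_nominal","gasket_mid","stand"]:
    a=ctrl.mark_of("scene",l);b=ctrl.mark_of("top",l)
    for x in a[:3]: print(l,"scene",np.round(x['position'],1),round(x['conf'],2))
    for x in b[:3]: print(l,"top",np.round(x['position'],1),round(x['conf'],2))
    for x in a[:3]:
        for y in b[:3]:
            P,e=tri([ray(s,*x['position'][::-1]),ray(t,*y['position'][::-1])])
            if max(e)<6: print("   ",np.round(P,4),e)
a=cv2.imread("pics/scene0.png");b=cv2.imread("pics/top0.png")
c1=cv2.resize(a[170:320,150:270],None,fx=4,fy=4,interpolation=cv2.INTER_CUBIC)
c2=cv2.resize(a[160:265,290:400],None,fx=5,fy=5,interpolation=cv2.INTER_CUBIC)
c3=cv2.resize(b[220:335,200:310],None,fx=5,fy=5,interpolation=cv2.INTER_CUBIC)
c4=cv2.resize(b[270:380,340:450],None,fx=5,fy=5,interpolation=cv2.INTER_CUBIC)
for i,c in enumerate([c1,c2,c3,c4]): cv2.imwrite(f"pics/c{i+1}.png",c)
print(ctrl.get_obs()['time_s'])
E
```

```text
rack scene [290.6 213.1] 0.69
rack top [310.1 407.9] 0.72
    [ 4.827e-01 -1.615e-01 -2.000e-04] [np.float64(2.3), np.float64(2.3)]
punch_grip scene [220.  175.4] 0.87
punch_grip scene [218.7 239.7] 0.72
punch_grip scene [249.  203.8] 0.67
punch_grip top [365.1 408.1] 0.79
punch_grip top [316.3 362.4] 0.75
punch_grip top [307.2 412.7] 0.58
    [ 0.3884 -0.1488  0.1048] [np.float64(1.3), np.float64(1.3)]
    [ 0.4701 -0.07    0.1053] [np.float64(0.7), np.float64(0.7)]
    [ 0.4866 -0.1583  0.1042] [np.float64(0.6), np.float64(0.6)]
bore_nominal scene [180.1 352.4] 0.84
bore_nominal top [259.1 250.2] 0.7
    [0.5652 0.1252 0.1322] [np.float64(1.4), np.float64(1.4)]
gasket_mid scene [224.4 347.1] 0.92
gasket_mid top [266.4 255.1] 0.94
    [0.5584 0.1286 0.018 ] [np.float64(1.0), np.float64(1.0)]
stand scene [230.6 349. ] 0.97
stand top [264.8 260.2] 0.61
    [0.5647 0.1225 0.0082] [np.float64(2.4), np.float64(2.4)]
0.75
```

View pics/c1.png

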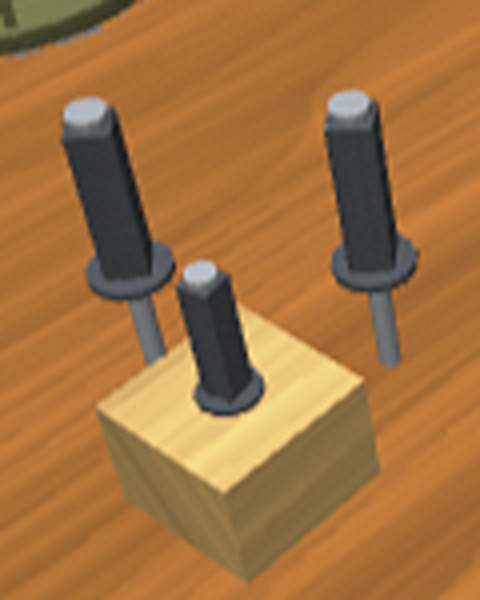

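View pics/c2.png

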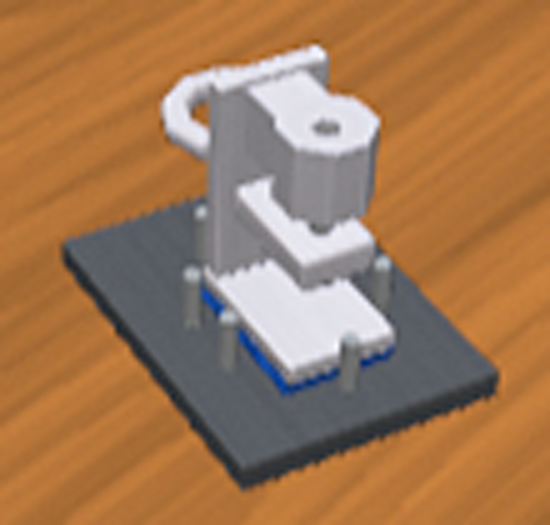

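View pics/c3.png

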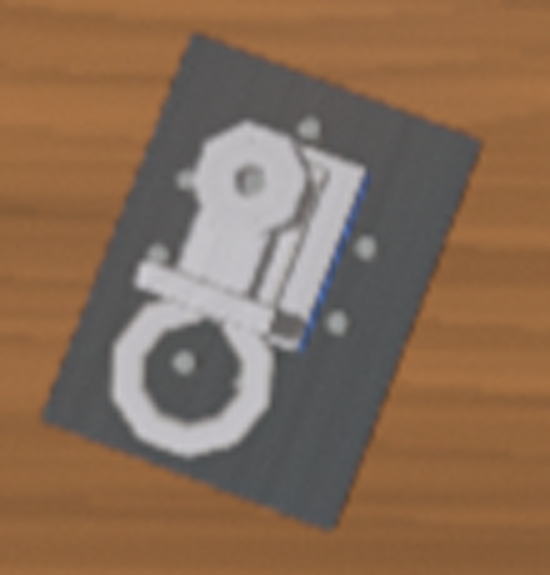

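View pics/c4.png

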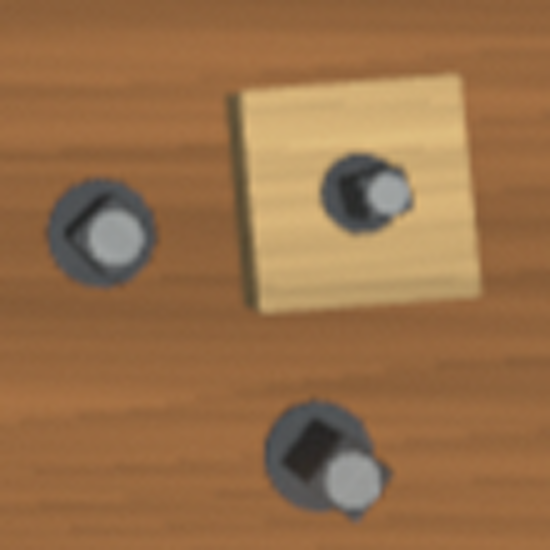

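The crops confirm that the punch in the block, at scene (205,252), is clearly the smallest. Its collar is about 30 mm wide, against about 42 mm for the other two. The bracket's bore is visible at about scene (355,185) and top (250,256). Next I'll plan a look at both with the wrist camera.

```bash
cat >> h.py <<'E'
def toolR(yaw): return R.from_euler('xyz',[np.pi,0,yaw]).as_matrix()
def pose():
    o=ctrl.get_obs(); return np.array(o['ee_pos']),R.from_euler('xyz',o['eef_rot']).as_matrix(),o
def camrel():
    K,o,A=cam("wrist");p,T,_=pose(); return K,T.T@(o-p),T.T@A
def camat(p,yaw,cr):
    K,o,A=cr;T=toolR(yaw);return K,np.asarray(p)+T@o,T@A
def go(p,yaw=None):
    c,T,o=pose();d=T.T@(np.asarray(p)-c)/0.02
    print("units in tool axes",np.round(d,2),"rows",np.ceil(abs(d).max()),"tcp",np.round(c,4),"yaw",round(o['eef_rot'][2],4))
    if yaw is not None:print("wz", round(R.from_matrix(T.T@toolR(yaw)).as_rotvec()[2]/0.08,3), np.round(R.from_matrix(T.T@toolR(yaw)).as_rotvec()/0.08,3))
E
python3 - <<'E'
from h import *
s=cam("scene");t=cam("top")
print(tri([ray(s,355.4,185.4),ray(t,250,256)]))
# handle cap of punch
print(tri([ray(s,200.5,237.5),ray(t,340+388/5,270+194/5)]))
# neighbours caps
print(tri([ray(s,150+90/4,170+112/4),ray(t,340+353/5,270+479/5)]))
print(tri([ray(s,150+350/4,170+103/4),ray(t,340+117/5,270+237/5)]))
# stand plate corners z=.014
print([np.round(onz(t,200+u/5,220+v/5,.014),4) for u,v in [(195,35),(482,143),(332,530),(43,420)]])
cr=camrel();print("camrel",cr[1],cr[2])
y=2.354
for p in [(0.53,-0.2,0.286),(0.5,-0.17,0.286),(0.45,-0.12,0.286),(.52,-.19,.25)]:
    c=camat(p,y,cr);print(p,proj(c,[.4866,-.158,.130]),proj(c,[.4866,-.158,.06]))
E
```

```text
(array([0.57142699, 0.12707219, 0.12215536]), [np.float64(1.5), np.float64(1.5)])
(array([ 0.48531805, -0.16092646,  0.13040857]), [np.float64(1.8), np.float64(1.8)])
(array([ 0.39238939, -0.14553949,  0.15340651]), [np.float64(2.2), np.float64(2.2)])
(array([ 0.46973465, -0.06794626,  0.15431727]), [np.float64(1.8), np.float64(1.8)])
[array([0.635 , 0.1631, 0.014 ]), array([0.5948, 0.0515, 0.014 ]), array([0.4469, 0.1053, 0.014 ]), array([0.4864, 0.2165, 0.014 ])]
camrel [ 6.90611539e-02  1.57048082e-04 -2.18510358e-01] [[ 2.51318517e-04 -9.70971639e-01 -2.39194511e-01]
 [ 9.99999962e-01  2.72013069e-04 -5.35065296e-05]
 [ 1.17017356e-04 -2.39194488e-01  9.70971670e-01]]
(0.53, -0.2, 0.286) [326.11640498 148.20450889] [326.33621596 146.67234653]
(0.5, -0.17, 0.286) [326.24073339 194.45516228] [326.43647882 185.87522777]
(0.45, -0.12, 0.286) [326.43367067 266.22858201] [326.59376873 247.37574394]
(0.52, -0.19, 0.25) [326.01630053 166.56902231] [326.27029079 161.81243648]
```

>>> carry_out(
  deltas=[
    {"z":-1,"wz":1,"jaw":60},
    {"z":-1,"wz":1},
    {"z":-1,"wz":1},
    {"z":-1,"wz":1},
    {"z":-1,"wz":1},
    {"z":-1,"wz":1},
  ],
)

```text
invalid input
```

>>> carry_out(
  deltas=[
    {"x":0,"y":0,"z":-1,"wx":0,"wy":0,"wz":1,"jaw":60},
    {"x":0,"y":0,"z":-1,"wx":0,"wy":0,"wz":1,"jaw":60},
    {"x":0,"y":0,"z":-1,"wx":0,"wy":0,"wz":1,"jaw":60},
    {"x":0,"y":0,"z":-1,"wx":0,"wy":0,"wz":1,"jaw":60},
    {"x":0,"y":0,"z":-1,"wx":0,"wy":0,"wz":1,"jaw":60},
    {"x":0,"y":0,"z":-1,"wx":0,"wy":0,"wz":1,"jaw":60},
  ],
)

```text
time_s: 1.25
ee_pos: [0.1666, 0.524, 0.2875]
eef_rot: [3.142, -0.0, 2.35]
force: [-0.5, 0.6, 0.6]
grip_width: 0.0584
```

>>> carry_out(
  deltas=[
    {"x":-1,"y":0,"z":0,"wx":0,"wy":0,"wz":0,"jaw":60},
    {"x":-1,"y":0,"z":0,"wx":0,"wy":0,"wz":0,"jaw":60},
    {"x":-1,"y":0,"z":0,"wx":0,"wy":0,"wz":0,"jaw":60},
    {"x":-1,"y":0,"z":0,"wx":0,"wy":0,"wz":0,"jaw":60},
    {"x":-1,"y":0,"z":0,"wx":0,"wy":0,"wz":0,"jaw":60},
    {"x":-1,"y":0,"z":0,"wx":0,"wy":0,"wz":0,"jaw":60},
    {"x":-1,"y":0,"z":0,"wx":0,"wy":0,"wz":0,"jaw":60},
    {"x":-1,"y":0,"z":0,"wx":0,"wy":0,"wz":0,"jaw":60},
    {"x":-1,"y":0,"z":0,"wx":0,"wy":0,"wz":0,"jaw":60},
    {"x":-1,"y":0,"z":0,"wx":0,"wy":0,"wz":0,"jaw":60},
    {"x":-1,"y":0,"z":0,"wx":0,"wy":0,"wz":0,"jaw":60},
    {"x":-1,"y":0,"z":0,"wx":0,"wy":0,"wz":0,"jaw":60},
  ],
)

```text
time_s: 2.25
ee_pos: [0.3365, 0.3533, 0.2865]
eef_rot: [3.141, -0.0, 2.354]
force: [0.5, 1.1, -0.1]
grip_width: 0.0569
```

>>> carry_out(
  deltas=[
    {"x":-1,"y":0,"z":0,"wx":0,"wy":0,"wz":0,"jaw":60},
    {"x":-1,"y":0,"z":0,"wx":0,"wy":0,"wz":0,"jaw":60},
    {"x":-1,"y":0,"z":0,"wx":0,"wy":0,"wz":0,"jaw":60},
    {"x":-1,"y":0,"z":0,"wx":0,"wy":0,"wz":0,"jaw":60},
    {"x":-1,"y":0,"z":0,"wx":0,"wy":0,"wz":0,"jaw":60},
    {"x":-1,"y":0,"z":0,"wx":0,"wy":0,"wz":0,"jaw":60},
    {"x":-1,"y":0,"z":0,"wx":0,"wy":0,"wz":0,"jaw":60},
    {"x":-1,"y":0,"z":0,"wx":0,"wy":0,"wz":0,"jaw":60},
    {"x":-1,"y":0,"z":0,"wx":0,"wy":0,"wz":0,"jaw":60},
    {"x":-1,"y":0,"z":0,"wx":0,"wy":0,"wz":0,"jaw":60},
    {"x":0,"y":0,"z":0,"wx":0,"wy":0,"wz":0,"jaw":60},
    {"x":0,"y":0,"z":0,"wx":0,"wy":0,"wz":0,"jaw":60},
  ],
)

```text
time_s: 3.25
ee_pos: [0.4772, 0.2119, 0.2862]
eef_rot: [-3.141, -0.0, 2.352]
force: [0.1, -0.2, 1.3]
grip_width: 0.0563
```

```bash
cat > snap.py <<'E'
from h import *
import pickle,sys
def snap(name):
    p,T,o=pose();c=cam("wrist");im=ctrl.camera("wrist");cv2.imwrite(f"pics/{name}.png",im)
    pickle.dump((c,p,T),open(f"{name}.pkl","wb"));print(np.round(p,4),np.round(o['eef_rot'],4),np.round(o['qpos'],2),o['time_s'])
E
python3 -c "
from snap import *
snap('w1')"
```

```text
[0.4772 0.2119 0.2862] [-3.1412e+00 -3.0000e-04  2.3523e+00] [ 0.35  0.17  1.4   0.    1.57 -0.43] 3.25
```

View pics/w1.png

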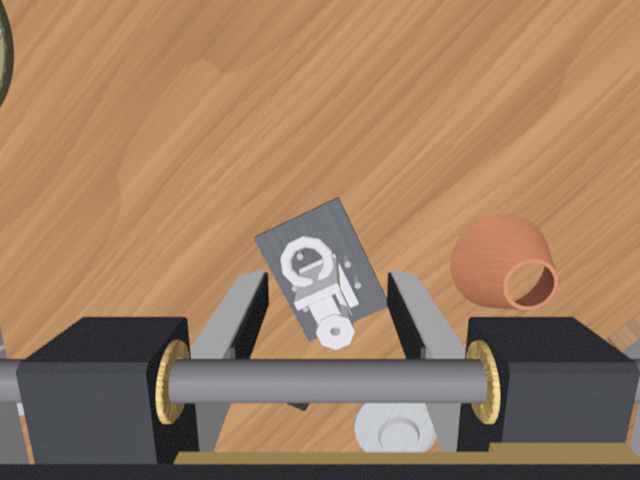

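The bore shows at about (335,331), with the stand at (322,270). I'll go on for a second view from further along.

>>> carry_out(
  deltas=[
    {"x":-1,"y":0,"z":0,"wx":0,"wy":0,"wz":0,"jaw":60},
    {"x":-1,"y":0,"z":0.6,"wx":0,"wy":0,"wz":0,"jaw":60},
    {"x":-1,"y":0,"z":0.6,"wx":0,"wy":0,"wz":0,"jaw":60},
    {"x":-1,"y":0,"z":0.6,"wx":0,"wy":0,"wz":0,"jaw":60},
    {"x":-1,"y":0,"z":0.6,"wx":0,"wy":0,"wz":0,"jaw":60},
    {"x":-1,"y":0,"z":0.6,"wx":0,"wy":0,"wz":0,"jaw":60},
    {"x":-1,"y":0,"z":0,"wx":0,"wy":0,"wz":0,"jaw":60},
    {"x":-0.5,"y":0,"z":0,"wx":0,"wy":0,"wz":0,"jaw":60},
    {"x":0,"y":0,"z":0,"wx":0,"wy":0,"wz":0,"jaw":60},
    {"x":0,"y":0,"z":0,"wx":0,"wy":0,"wz":0,"jaw":60},
  ],
)

```text
time_s: 4.13
ee_pos: [0.5825, 0.1067, 0.2268]
eef_rot: [3.141, 0.0, 2.354]
force: [0.7, -0.9, -0.1]
grip_width: 0.0568
```

```bash
python3 -c "
from snap import *
snap('w2')
for l in ['bore_nominal','gasket_mid','stand','bore_throat']:
    print(l,[(np.round(m['position'],1),round(m['conf'],2)) for m in ctrl.mark_of('wrist',l)])
im=cv2.imread('pics/w2.png');cv2.imwrite('pics/w2c.png',cv2.resize(im[60:290,220:440],None,fx=2.6,fy=2.6,interpolation=cv2.INTER_CUBIC))
"
```

```text
[0.5825 0.1067 0.2268] [3.1411e+00 1.0000e-04 2.3540e+00] [ 0.12  0.36  1.3   0.    1.48 -0.66] 4.1333
bore_nominal [(array([196.1, 332.2]), 0.58), (array([191.6, 330.4]), 0.43)]
gasket_mid [(array([180.6, 333. ]), 0.84), (array([145.5, 533. ]), 0.35)]
stand [(array([178.5, 331.7]), 0.82), (array([146. , 535.6]), 0.71)]
bore_throat [(array([192.5, 332.8]), 0.94)]
```

View pics/w2c.png

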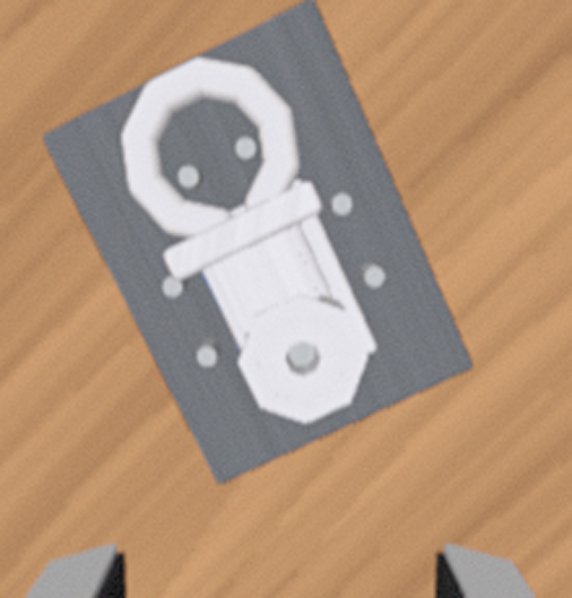

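The boss's octagon is centred at crop (303,359), which is (336.5,198) in the full image, and the bore is at (336.5,197). The pin's end shows in the bore.

```bash
python3 -c "
from snap import *
c1=pickle.load(open('w1.pkl','rb'))[0];c2=pickle.load(open('w2.pkl','rb'))[0];s=cam('scene');t=cam('top')
rs=[ray(c1,335,331),ray(c2,336.5,197.5),ray(s,355.4,185.4),ray(t,250,256)]
print(tri(rs[:2]),tri(rs),tri(rs[1:]))
for c,u,v in [(c1,335,331),(c2,336.5,197.5),(s,355.4,185.4),(t,250,256)]: print(onz(c,u,v,.125))
# stand corners from w2
C=[np.round(onz(c2,220+u/2.6,60+v/2.6,.014),4) for u,v in [(313,0),(472,368),(220,484),(44,135)]];print(C)
C=np.array(C)[:,:2]
ctr=C.mean(0);ex=(C[1]-C[0]+C[2]-C[3]);print(np.linalg.norm(ex)/2, np.linalg.norm(C[0]-C[3]),np.linalg.norm(C[1]-C[2]));ex/=np.linalg.norm(ex);print('yaw',np.arctan2(ex[1],ex[0]),'origin',ctr+.025*ex)
CT=np.array([onz(t,200+u/5,220+v/5,.014)[:2] for u,v in [(43,420),(195,35),(482,143),(332,530)]])
ex=(CT[1]-CT[0]+CT[2]-CT[3]);ex/=np.linalg.norm(ex);print('top yaw',np.arctan2(ex[1],ex[0]),CT.mean(0)+.025*ex)
"
```

```text
(array([0.57188383, 0.1278801 , 0.12199896]), [np.float64(0.1), np.float64(0.1)]) (array([0.57163247, 0.12753298, 0.12188489]), [np.float64(0.3), np.float64(0.6), np.float64(1.1), np.float64(1.9)]) (array([0.57156915, 0.12744663, 0.12192922]), [np.float64(0.7), np.float64(1.2), np.float64(1.8)])
[0.57067285 0.12884113 0.125     ]
[0.57161861 0.12822523 0.125     ]
[0.57473525 0.12512588 0.125     ]
[0.57009707 0.125661   0.125     ]
[array([0.4893, 0.2189, 0.014 ]), array([0.6379, 0.1654, 0.014 ]), array([0.5982, 0.055 , 0.014 ]), array([0.449 , 0.1087, 0.014 ])]
0.15825349917142428 0.11733767510906291 0.11732114046496482
yaw -0.34553179880331536 origin [0.56712239 0.12853257]
top yaw -0.3468990931345056 [0.56427737 0.12559443]
```

>>> carry_out(
  deltas=[
    {"x":-0.55,"y":-1,"z":0,"wx":0,"wy":0,"wz":0,"jaw":55},
    {"x":-0.55,"y":-1,"z":0,"wx":0,"wy":0,"wz":0,"jaw":55},
    {"x":-0.55,"y":-1,"z":0,"wx":0,"wy":0,"wz":0,"jaw":55},
    {"x":-0.55,"y":-1,"z":0,"wx":0,"wy":0,"wz":0,"jaw":55},
    {"x":-0.55,"y":-1,"z":0,"wx":0,"wy":0,"wz":0,"jaw":55},
    {"x":-0.55,"y":-1,"z":0,"wx":0,"wy":0,"wz":0,"jaw":55},
    {"x":-0.55,"y":-1,"z":0,"wx":0,"wy":0,"wz":0,"jaw":55},
    {"x":-0.55,"y":-1,"z":0,"wx":0,"wy":0,"wz":0,"jaw":55},
    {"x":-0.55,"y":-1,"z":0,"wx":0,"wy":0,"wz":0,"jaw":55},
    {"x":-0.55,"y":-1,"z":0,"wx":0,"wy":0,"wz":0,"jaw":55},
    {"x":-0.55,"y":-1,"z":0,"wx":0,"wy":0,"wz":0,"jaw":55},
    {"x":-0.55,"y":-1,"z":0,"wx":0,"wy":0,"wz":0,"jaw":55},
  ],
)

```text
time_s: 5.38
ee_pos: [0.5054, -0.1575, 0.2268]
eef_rot: [3.141, 0.001, 2.354]
force: [1.1, 0.5, -1.0]
grip_width: 0.0516
```

>>> carry_out(
  deltas=[
    {"x":-0.3,"y":-0.7,"z":0,"wx":0,"wy":0,"wz":0,"jaw":55},
    {"x":0,"y":0,"z":0,"wx":0,"wy":0,"wz":0,"jaw":55},
    {"x":0,"y":0,"z":0,"wx":0,"wy":0,"wz":0,"jaw":55},
  ],
)

```text
time_s: 5.63
ee_pos: [0.5, -0.171, 0.2267]
eef_rot: [3.141, 0.0, 2.353]
force: [0.9, 0.3, -0.8]
grip_width: 0.0514
```

```bash
python3 -c "
from snap import *
snap('w3')
im=cv2.imread('pics/w3.png');cv2.imwrite('pics/w3c.png',cv2.resize(im[40:290,190:460],None,fx=2.4,fy=2.4,interpolation=cv2.INTER_CUBIC))
"
```

```text
[ 0.5    -0.171   0.2267] [3.1413e+00 3.0000e-04 2.3528e+00] [-0.4   0.21  1.49  0.    1.44 -1.18] 5.6333
```

View pics/w3c.png

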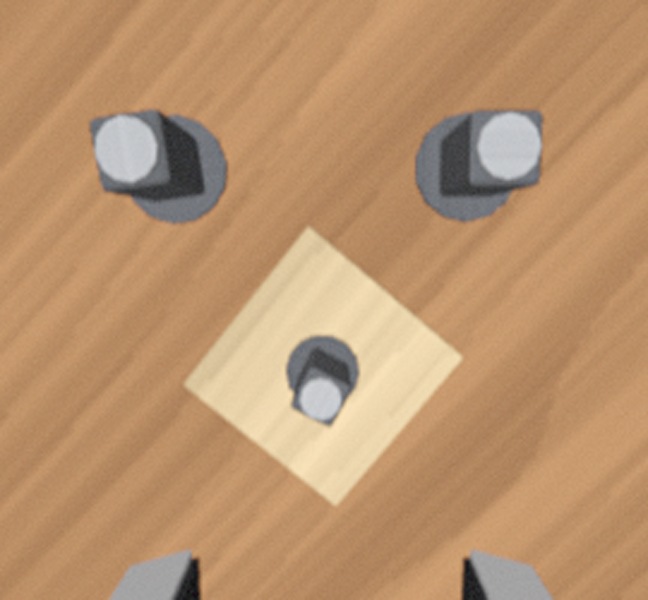

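The small punch's cap is at crop (320,398), which is full image (323.5,206). Its handle is turned about 30° from the jaws. The two tall look-alikes stand clear, at crop (126,150) and (508,147). Measuring now.

```bash
python3 -c "
from snap import *
c=pickle.load(open('w3.pkl','rb'))[0];s=cam('scene');t=cam('top')
f=lambda u,v:(190+u/2.4,40+v/2.4)
B=np.array([onz(c,*f(*q),.06)[:2] for q in [(308,226),(463,357),(336,505),(184,385)]]);print('rack ctr',B.mean(0),np.linalg.norm(B[1]-B[0]),np.linalg.norm(B[2]-B[1]))
e=B[1]-B[0];print('rack yaw',np.degrees(np.arctan2(e[1],e[0])))
print('cap',onz(c,*f(320,398),.130),'collar',onz(c,*f(323,371),.064))
print('cap tri',tri([ray(c,*f(320,398)),ray(s,200.5,237.5),ray(t,340+388/5,270+194/5)]))
for a,b in [((293,405),(330,426)),]:
  A=onz(c,*f(*a),.126);Bb=onz(c,*f(*b),.126);d=Bb-A;print('edge',np.linalg.norm(d),np.degrees(np.arctan2(d[1],d[0])))
im=cv2.imread('pics/w3.png');cv2.imwrite('pics/w3d.png',cv2.resize(im[170:225,295:350],None,fx=10,fy=10,interpolation=cv2.INTER_CUBIC))
"
```

```text
rack ctr [ 0.4864496  -0.16121485] 0.0801439098237896 0.07993412036870445
rack yaw 5.394005504853281
cap [ 0.48582925 -0.1611281   0.13      ] collar [ 0.48623952 -0.16081597  0.064     ]
cap tri (array([ 0.48553476, -0.1609924 ,  0.13062684]), [np.float64(0.2), np.float64(1.7), np.float64(1.8)])
edge 0.014377278559155214 14.813796729675888
```

View pics/w3d.png

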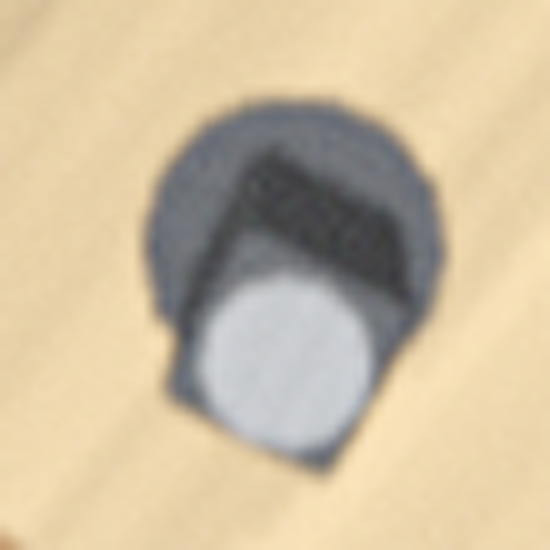

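>>> carry_out(
  deltas=[
    {"x":0,"y":0,"z":0,"wx":0,"wy":0,"wz":1,"jaw":50},
    {"x":0,"y":0,"z":0,"wx":0,"wy":0,"wz":1,"jaw":50},
    {"x":0,"y":0,"z":0,"wx":0,"wy":0,"wz":1,"jaw":50},
    {"x":0,"y":0,"z":0,"wx":0,"wy":0,"wz":1,"jaw":50},
    {"x":0,"y":0,"z":0,"wx":0,"wy":0,"wz":1,"jaw":50},
    {"x":0,"y":0,"z":0,"wx":0,"wy":0,"wz":1,"jaw":50},
    {"x":0.68,"y":-0.52,"z":0,"wx":0,"wy":0,"wz":0.1,"jaw":50},
    {"x":0,"y":0,"z":0,"wx":0,"wy":0,"wz":0,"jaw":50},
    {"x":0,"y":0,"z":0,"wx":0,"wy":0,"wz":0,"jaw":50},
    {"x":0,"y":0,"z":0,"wx":0,"wy":0,"wz":0,"jaw":50},
  ],
)

```text
time_s: 6.52
ee_pos: [0.4867, -0.1607, 0.2267]
eef_rot: [3.141, 0.0, 1.867]
force: [-0.1, 0.1, -0.7]
grip_width: 0.0471
```

```bash
python3 -c "
from snap import *
snap('w4')
c=pickle.load(open('w4.pkl','rb'))[0]
go([.486,-.161,.081],1.864); print('expected cap px',proj(c,[.486,-.161,.130]))
im=cv2.imread('pics/w4.png');cv2.imwrite('pics/w4c.png',cv2.resize(im[150:290,240:420],None,fx=4,fy=4,interpolation=cv2.INTER_CUBIC))
"
```

```text
[ 0.4867 -0.1607  0.2267] [3.1411e+00 3.0000e-04 1.8673e+00] [-0.39  0.17  1.54  0.    1.43 -0.69] 6.5167
units in tool axes [ 0.01 -0.03  7.28] rows 8.0 tcp [ 0.4866 -0.1609  0.2266] yaw 1.8669
wz 0.037 [0.003 0.002 0.037]
expected cap px [326.43178293 226.80617147]
```

View pics/w4c.png

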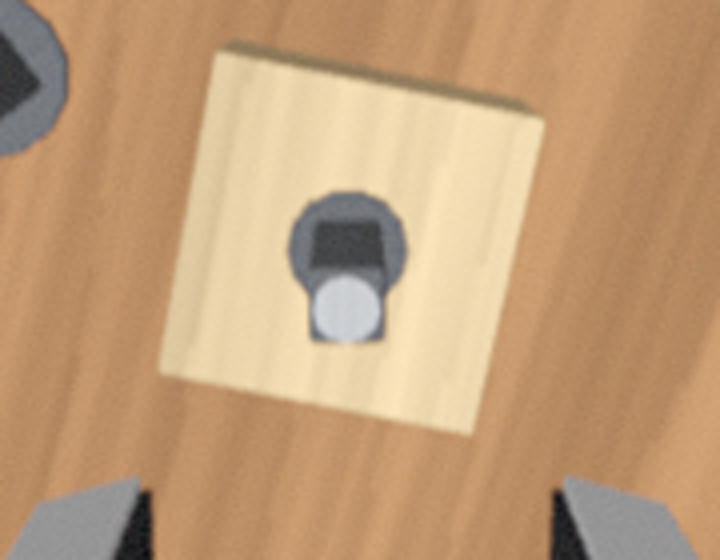

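The handle is square to the jaws, and the cap is at (326.7,227) against the predicted (326.4,226.8). Descending and gripping.

>>> carry_out(
  deltas=[
    {"x":0,"y":0,"z":1,"wx":0,"wy":0,"wz":0,"jaw":50},
    {"x":0,"y":0,"z":1,"wx":0,"wy":0,"wz":0,"jaw":50},
    {"x":0,"y":0,"z":1,"wx":0,"wy":0,"wz":0,"jaw":50},
    {"x":0,"y":0,"z":1,"wx":0,"wy":0,"wz":0,"jaw":50},
    {"x":0,"y":0,"z":1,"wx":0,"wy":0,"wz":0,"jaw":50},
    {"x":0,"y":0,"z":1,"wx":0,"wy":0,"wz":0,"jaw":50},
    {"x":0,"y":0,"z":0.8,"wx":0,"wy":0,"wz":0,"jaw":50},
    {"x":0,"y":0,"z":0.48,"wx":0,"wy":0,"wz":0,"jaw":50},
    {"x":0,"y":0,"z":0,"wx":0,"wy":0,"wz":0,"jaw":50},
    {"x":0,"y":0,"z":0,"wx":0,"wy":0,"wz":0,"jaw":30},
  ],
)

```text
time_s: 7.4
ee_pos: [0.4864, -0.1613, 0.0811]
eef_rot: [-3.141, -0.0, 1.866]
force: [-0.1, 0.1, -0.1]
grip_width: 0.0433
```

>>> carry_out(
  deltas=[
    {"x":0,"y":0,"z":0,"wx":0,"wy":0,"wz":0,"jaw":5},
    {"x":0,"y":0,"z":0,"wx":0,"wy":0,"wz":0,"jaw":5},
    {"x":0,"y":0,"z":0,"wx":0,"wy":0,"wz":0,"jaw":5},
    {"x":0,"y":0,"z":0,"wx":0,"wy":0,"wz":0,"jaw":5},
    {"x":0,"y":0,"z":0,"wx":0,"wy":0,"wz":0,"jaw":5},
    {"x":0,"y":0,"z":0,"wx":0,"wy":0,"wz":0,"jaw":5},
  ],
  squeeze=55,
)

```text
time_s: 7.9
ee_pos: [0.4864, -0.1613, 0.0813]
eef_rot: [3.141, 0.001, 1.866]
force: [-0.7, -0.4, 4.8]
grip_width: 0.015
```

```bash
python3 -c "
from snap import *
print(ctrl.get_obs())
snap('w5')"
```

```text
{'time_s': 7.9, 'qpos': array([-3.91664792e-01,  3.05757764e-01,  1.72356892e+00, -1.20877766e-04,
        1.11142432e+00, -6.86613510e-01]), 'joint_vel': array([-1.20991674e-03, -3.60195351e-04,  5.73213771e-04,  3.01620387e-04,
       -2.04198779e-04, -9.23621011e-05]), 'tau': array([ 2.40081595e-01, -4.79632831e+01, -3.06069589e+01,  1.57656404e-01,
       -1.45717612e-01, -8.90609517e-04]), 'ee_pos': array([ 0.48637653, -0.16131233,  0.08133789]), 'eef_rot': array([3.14101044e+00, 6.17362944e-04, 1.86579841e+00]), 'force': array([-0.67883692, -0.42747295,  4.75132665]), 'moment': array([-0.07359421,  0.18800856, -0.03785868]), 'grip_width': 0.014953704956344904}
[ 0.4864 -0.1613  0.0813] [3.1410e+00 6.0000e-04 1.8658e+00] [-0.39  0.31  1.72 -0.    1.11 -0.69] 7.9
```

View pics/w5.png

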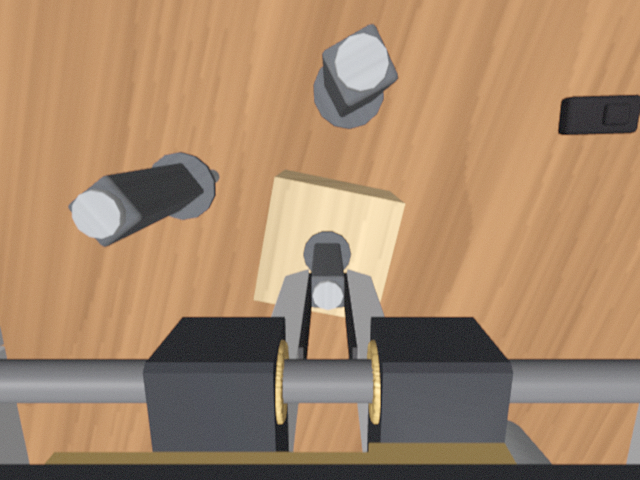

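Gripped; width is 15 mm and the cap sits between the pads at (328,295). Lifting.

>>> carry_out(
  deltas=[
    {"x":0,"y":0,"z":-0.3,"wx":0,"wy":0,"wz":0,"jaw":5},
    {"x":0,"y":0,"z":-0.7,"wx":0,"wy":0,"wz":0,"jaw":5},
    {"x":0,"y":0,"z":-1,"wx":0,"wy":0,"wz":0,"jaw":5},
    {"x":0,"y":0,"z":-1,"wx":0,"wy":0,"wz":0,"jaw":5},
    {"x":0,"y":0,"z":-1,"wx":0,"wy":0,"wz":0,"jaw":5},
    {"x":0,"y":0,"z":-1,"wx":0,"wy":0,"wz":0,"jaw":5},
    {"x":0,"y":0,"z":-1,"wx":0,"wy":0,"wz":0,"jaw":5},
    {"x":0,"y":0,"z":-1,"wx":0,"wy":0,"wz":0,"jaw":5},
    {"x":0,"y":0,"z":-1,"wx":0,"wy":0,"wz":0,"jaw":5},
    {"x":0,"y":0,"z":0,"wx":0,"wy":0,"wz":0,"jaw":5},
    {"x":0,"y":0,"z":0,"wx":0,"wy":0,"wz":0,"jaw":5},
  ],
)

```text
time_s: 8.87
ee_pos: [0.4862, -0.1612, 0.241]
eef_rot: [3.141, 0.001, 1.866]
force: [0.8, 0.9, -3.5]
grip_width: 0.0147
```

```bash
python3 -c "
from snap import *
snap('w6')
go([.5715,.128,.2413]);o=ctrl.get_obs();print(o['force'],o['moment'],o['grip_width'])
ctrl.camera('top')
im=ctrl.camera('scene');cv2.imwrite('pics/s6.png',cv2.resize(im[120:330,140:300],None,fx=3.5,fy=2.8,interpolation=cv2.INTER_CUBIC))
"
```

```text
[ 0.4862 -0.1612  0.241 ] [3.1408e+00 6.0000e-04 1.8658e+00] [-0.39  0.17  1.51  0.    1.46 -0.69] 8.8667
units in tool axes [12.58  8.3  -0.07] rows 13.0 tcp [ 0.4858 -0.161   0.2399] yaw 1.8658
[-0.29779242  0.23872185 -2.74418622] [-0.05614719 -0.01956546  0.03843417] 0.01494689126714476
```

View pics/s6.png

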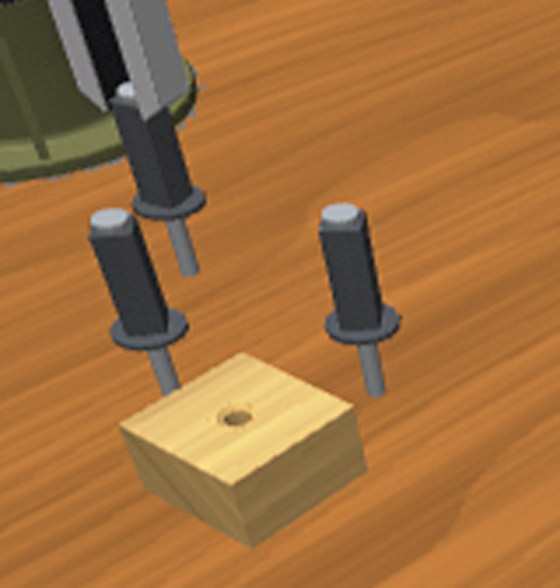

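View pics/w6.png

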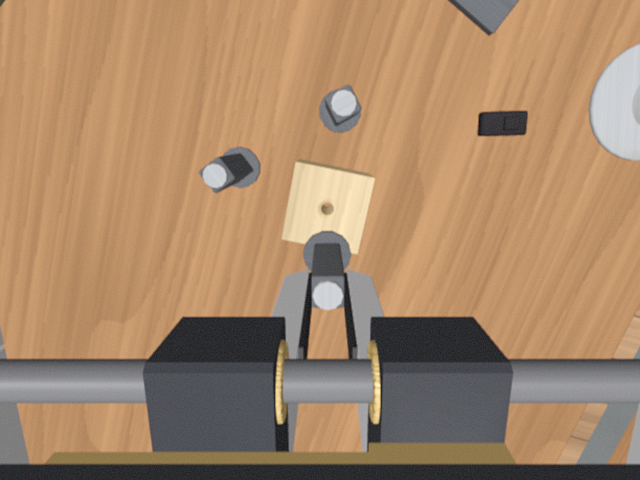

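>>> carry_out(
  deltas=[
    {"x":0.6,"y":0.4,"z":0,"wx":0,"wy":0,"wz":0,"jaw":5},
    {"x":1,"y":0.66,"z":0,"wx":0,"wy":0,"wz":0,"jaw":5},
    {"x":1,"y":0.66,"z":0,"wx":0,"wy":0,"wz":0,"jaw":5},
    {"x":1,"y":0.66,"z":0,"wx":0,"wy":0,"wz":0,"jaw":5},
    {"x":1,"y":0.66,"z":0,"wx":0,"wy":0,"wz":0,"jaw":5},
    {"x":1,"y":0.66,"z":0,"wx":0,"wy":0,"wz":0,"jaw":5},
    {"x":1,"y":0.66,"z":0,"wx":0,"wy":0,"wz":0,"jaw":5},
    {"x":1,"y":0.66,"z":0,"wx":0,"wy":0,"wz":0,"jaw":5},
    {"x":1,"y":0.66,"z":0,"wx":0,"wy":0,"wz":0,"jaw":5},
    {"x":1,"y":0.66,"z":0,"wx":0,"wy":0,"wz":0,"jaw":5},
    {"x":1,"y":0.66,"z":0,"wx":0,"wy":0,"wz":0,"jaw":5},
    {"x":1,"y":0.66,"z":0,"wx":0,"wy":0,"wz":0,"jaw":5},
  ],
)

```text
time_s: 10.02
ee_pos: [0.5651, 0.1065, 0.2395]
eef_rot: [-3.14, -0.0, 1.866]
force: [0.6, -0.6, -1.8]
grip_width: 0.0153
```

>>> carry_out(
  deltas=[
    {"x":0.7,"y":0.46,"z":0,"wx":0,"wy":0,"wz":0,"jaw":5},
    {"x":0.3,"y":0.2,"z":0,"wx":0,"wy":0,"wz":0,"jaw":5},
    {"x":0,"y":0,"z":0,"wx":0,"wy":0,"wz":0,"jaw":5},
    {"x":0,"y":0,"z":0,"wx":0,"wy":0,"wz":0,"jaw":5},
    {"x":0,"y":0,"z":0,"wx":0,"wy":0,"wz":0,"jaw":5},
  ],
)

```text
time_s: 10.43
ee_pos: [0.5719, 0.1273, 0.2406]
eef_rot: [-3.141, 0.0, 1.865]
force: [-0.2, 0.2, -0.2]
grip_width: 0.0147
```

```bash
python3 -c "
from snap import *
c,p,T=pickle.load(open('w6.pkl','rb'));print('hole',onz(c,327,208,.06))
cap=onz(c,328,295,p[2]-.0673+.116);print('cap in tool',T.T@(cap-p)); 
snap('w7')
go([.5715,.128,.2413])
t=ctrl.camera('top');s=ctrl.camera('scene');cv2.imwrite('pics/t7.png',cv2.resize(t[190:330,190:330],None,fx=4.2,fy=4.2,interpolation=cv2.INTER_CUBIC));cv2.imwrite('pics/s7.png',cv2.resize(s[80:270,280:420],None,fx=3.1,fy=3.1,interpolation=cv2.INTER_CUBIC))
o=ctrl.get_obs();print(o['force'],o['moment'],o['time_s'])
"
```

```text
hole [ 0.4856724  -0.16053384  0.06      ]
cap in tool [ 0.0003141   0.0004474  -0.04869987]
[0.5719 0.1273 0.2406] [-3.1411e+00  1.0000e-04  1.8650e+00] [ 0.16  0.34  1.3  -0.    1.5  -0.14] 10.4333
units in tool axes [ 0.04 -0.01 -0.03] rows 1.0 tcp [0.5719 0.1273 0.2408] yaw 1.8648
[ 0.50354202  0.01571566 -1.66947871] [-0.07416926  0.02975839 -0.01207906] 10.5833
```

View pics/s7.png

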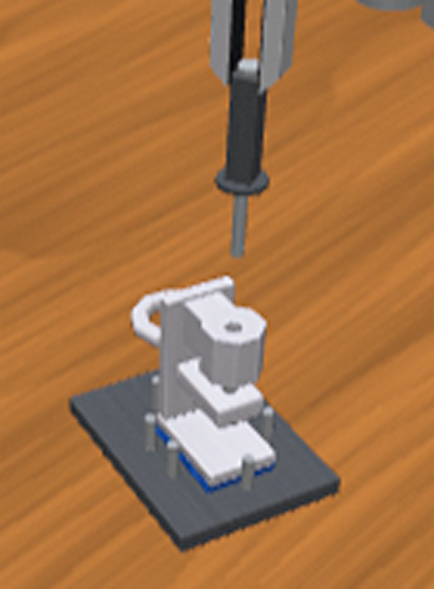

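View pics/w7.png

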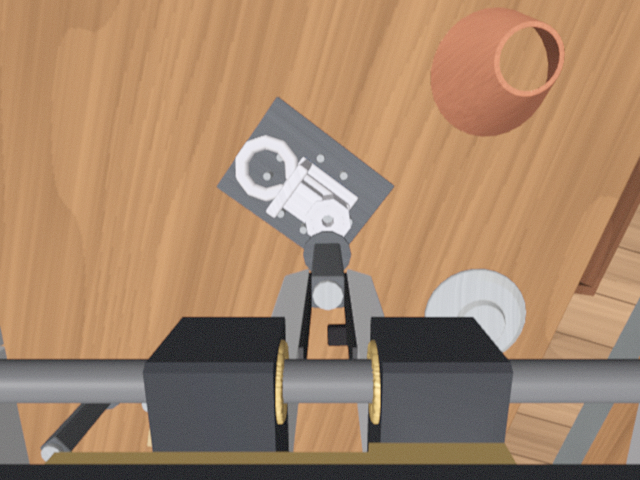

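The nose is at scene (356.5,162.6), nearly above the bore at (355.5,185.5). Comparing the two in the same cameras cancels most of the calibration error.

```bash
python3 -c "
from snap import *
c,p,T=pickle.load(open('w7.pkl','rb'));s=cam('scene')
print('bore w7',onz(c,327.5,220,.1235))
n=onz(s,356.5,162.6,.2407-.0673);b=onz(s,355.5,185.5,.1235);print('scene nose',n,'bore',b,'diff',b-n)
"
```

```text
bore w7 [0.57151067 0.12870627 0.1235    ]
scene nose [0.57305474 0.12632686 0.1734    ] bore [0.5738007  0.12669353 0.1235    ] diff [ 0.00074596  0.00036667 -0.0499    ]
```

>>> carry_out(
  deltas=[
    {"x":0.03,"y":0.01,"z":0.8,"wx":0,"wy":0,"wz":0,"jaw":5},
    {"x":0,"y":0,"z":0.8,"wx":0,"wy":0,"wz":0,"jaw":5},
    {"x":0,"y":0,"z":0.4,"wx":0,"wy":0,"wz":0,"jaw":5},
    {"x":0,"y":0,"z":0.1,"wx":0,"wy":0,"wz":0,"jaw":5},
    {"x":0,"y":0,"z":0.1,"wx":0,"wy":0,"wz":0,"jaw":5},
    {"x":0,"y":0,"z":0.1,"wx":0,"wy":0,"wz":0,"jaw":5},
    {"x":0,"y":0,"z":0,"wx":0,"wy":0,"wz":0,"jaw":5},
    {"x":0,"y":0,"z":0,"wx":0,"wy":0,"wz":0,"jaw":5},
  ],
)

```text
time_s: 11.25
ee_pos: [0.5723, 0.129, 0.1954]
eef_rot: [3.141, 0.0, 1.866]
force: [0.8, -0.0, -1.3]
grip_width: 0.0148
```

>>> carry_out(
  deltas=[
    {"x":0,"y":0,"z":0.05,"wx":0,"wy":0,"wz":0,"jaw":5},
    {"x":0,"y":0,"z":0.05,"wx":0,"wy":0,"wz":0,"jaw":5},
    {"x":0,"y":0,"z":0,"wx":0,"wy":0,"wz":0,"jaw":5},
  ],
)

```text
time_s: 11.5
ee_pos: [0.5721, 0.129, 0.1927]
eef_rot: [-3.142, 0.0, 1.866]
force: [0.2, -0.2, -1.9]
grip_width: 0.0148
```

>>> carry_out(
  deltas=[
    {"x":0,"y":0,"z":0.05,"wx":0,"wy":0,"wz":0,"jaw":5},
    {"x":0,"y":0,"z":0,"wx":0,"wy":0,"wz":0,"jaw":5},
  ],
)

```text
time_s: 11.67
ee_pos: [0.5721, 0.129, 0.1917]
eef_rot: [-3.141, -0.0, 1.866]
force: [-0.8, -0.4, -1.8]
grip_width: 0.0148
```

>>> carry_out(
  deltas=[
    {"x":0,"y":0,"z":0.05,"wx":0,"wy":0,"wz":0,"jaw":5},
    {"x":0,"y":0,"z":0,"wx":0,"wy":0,"wz":0,"jaw":5},
  ],
)

```text
time_s: 11.83
ee_pos: [0.5721, 0.129, 0.1906]
eef_rot: [-3.141, -0.0, 1.866]
force: [-0.2, -0.7, -2.9]
grip_width: 0.0151
```

>>> carry_out(
  deltas=[
    {"x":0,"y":0,"z":0.05,"wx":0,"wy":0,"wz":0,"jaw":5},
    {"x":0,"y":0,"z":0,"wx":0,"wy":0,"wz":0,"jaw":5},
  ],
)

```text
time_s: 12.0
ee_pos: [0.572, 0.129, 0.1896]
eef_rot: [-3.141, -0.0, 1.866]
force: [-0.4, -0.7, -1.7]
grip_width: 0.0146
```

>>> carry_out(
  deltas=[
    {"x":0,"y":0,"z":0.05,"wx":0,"wy":0,"wz":0,"jaw":5},
    {"x":0,"y":0,"z":0,"wx":0,"wy":0,"wz":0,"jaw":5},
  ],
)

```text
time_s: 12.17
ee_pos: [0.572, 0.129, 0.1886]
eef_rot: [-3.141, -0.0, 1.866]
force: [-0.2, -0.6, -2.1]
grip_width: 0.015
```

>>> carry_out(
  deltas=[
    {"x":0,"y":0,"z":0.05,"wx":0,"wy":0,"wz":0,"jaw":5},
    {"x":0,"y":0,"z":0,"wx":0,"wy":0,"wz":0,"jaw":5},
  ],
)

```text
time_s: 12.33
ee_pos: [0.5721, 0.129, 0.1876]
eef_rot: [-3.141, -0.0, 1.866]
force: [0.1, 0.9, -2.3]
grip_width: 0.0154
```

>>> carry_out(
  deltas=[
    {"x":0,"y":0,"z":0.05,"wx":0,"wy":0,"wz":0,"jaw":5},
    {"x":0,"y":0,"z":0,"wx":0,"wy":0,"wz":0,"jaw":5},
  ],
)

```text
time_s: 12.5
ee_pos: [0.5721, 0.129, 0.1867]
eef_rot: [-3.141, -0.0, 1.866]
force: [-0.1, 0.4, -1.8]
grip_width: 0.0149
```

The nose is about 3 mm below the throat with no reaction, so it is in the bore. Going on to the pin.

>>> carry_out(
  deltas=[
    {"x":0,"y":0,"z":0.05,"wx":0,"wy":0,"wz":0,"jaw":5},
    {"x":0,"y":0,"z":0.05,"wx":0,"wy":0,"wz":0,"jaw":5},
    {"x":0,"y":0,"z":0.05,"wx":0,"wy":0,"wz":0,"jaw":5},
    {"x":0,"y":0,"z":0.05,"wx":0,"wy":0,"wz":0,"jaw":5},
    {"x":0,"y":0,"z":0,"wx":0,"wy":0,"wz":0,"jaw":5},
  ],
)

```text
time_s: 12.92
ee_pos: [0.572, 0.129, 0.1826]
eef_rot: [-3.141, -0.0, 1.866]
force: [-0.9, 0.0, -2.0]
grip_width: 0.0149
```

>>> carry_out(
  deltas=[
    {"x":0,"y":0,"z":0.05,"wx":0,"wy":0,"wz":0,"jaw":5},
    {"x":0,"y":0,"z":0.05,"wx":0,"wy":0,"wz":0,"jaw":5},
    {"x":0,"y":0,"z":0.05,"wx":0,"wy":0,"wz":0,"jaw":5},
    {"x":0,"y":0,"z":0,"wx":0,"wy":0,"wz":0,"jaw":5},
  ],
)

```text
time_s: 13.25
ee_pos: [0.5721, 0.1289, 0.1796]
eef_rot: [-3.141, -0.0, 1.866]
force: [-0.2, -0.5, -1.7]
grip_width: 0.015
```

>>> carry_out(
  deltas=[
    {"x":0,"y":0,"z":0.05,"wx":0,"wy":0,"wz":0,"jaw":5},
    {"x":0,"y":0,"z":0.05,"wx":0,"wy":0,"wz":0,"jaw":5},
    {"x":0,"y":0,"z":0.05,"wx":0,"wy":0,"wz":0,"jaw":5},
    {"x":0,"y":0,"z":0,"wx":0,"wy":0,"wz":0,"jaw":5},
  ],
)

```text
time_s: 13.58
ee_pos: [0.572, 0.129, 0.1766]
eef_rot: [-3.141, -0.0, 1.866]
force: [0.0, 0.8, -1.6]
grip_width: 0.0153
```

>>> carry_out(
  deltas=[
    {"x":0,"y":0,"z":0.05,"wx":0,"wy":0,"wz":0,"jaw":5},
    {"x":0,"y":0,"z":0.05,"wx":0,"wy":0,"wz":0,"jaw":5},
  ],
)

```text
time_s: 13.75
ee_pos: [0.5721, 0.129, 0.1748]
eef_rot: [3.141, 0.0, 1.866]
force: [0.3, 0.9, -2.0]
grip_width: 0.0152
```

>>> carry_out(
  deltas=[
    {"x":0,"y":0,"z":0.05,"wx":0,"wy":0,"wz":0,"jaw":5},
    {"x":0,"y":0,"z":0.05,"wx":0,"wy":0,"wz":0,"jaw":5},
  ],
)

```text
time_s: 13.92
ee_pos: [0.5723, 0.129, 0.1731]
eef_rot: [3.141, 0.0, 1.866]
force: [-0.5, -0.5, 4.0]
grip_width: 0.0151
```

>>> carry_out(
  deltas=[
    {"x":0,"y":0,"z":0.05,"wx":0,"wy":0,"wz":0,"jaw":5},
    {"x":0,"y":0,"z":0.05,"wx":0,"wy":0,"wz":0,"jaw":5},
  ],
)

```text
time_s: 14.08
ee_pos: [0.5726, 0.1291, 0.1717]
eef_rot: [3.14, 0.0, 1.866]
force: [-0.2, -0.5, 7.3]
grip_width: 0.0152
```

The pin was met at TCP z of about 0.1738, meaning its end is about 18.5 mm below the boss's top. Pressing steadily.

>>> carry_out(
  deltas=[
    {"x":0,"y":0,"z":0.05,"wx":0,"wy":0,"wz":0,"jaw":5},
    {"x":0,"y":0,"z":0.05,"wx":0,"wy":0,"wz":0,"jaw":5},
    {"x":0,"y":0,"z":0.05,"wx":0,"wy":0,"wz":0,"jaw":5},
  ],
)

```text
time_s: 14.33
ee_pos: [0.5727, 0.1291, 0.1689]
eef_rot: [3.139, 0.0, 1.866]
force: [-1.0, 0.0, 7.8]
grip_width: 0.0154
```

>>> carry_out(
  deltas=[
    {"x":0,"y":0,"z":0.05,"wx":0,"wy":0,"wz":0,"jaw":5},
    {"x":0,"y":0,"z":0.05,"wx":0,"wy":0,"wz":0,"jaw":5},
    {"x":0,"y":0,"z":0.05,"wx":0,"wy":0,"wz":0,"jaw":5},
  ],
)

```text
time_s: 14.58
ee_pos: [0.5727, 0.129, 0.1659]
eef_rot: [3.139, 0.0, 1.866]
force: [-0.7, -1.0, 7.8]
grip_width: 0.015
```

>>> carry_out(
  deltas=[
    {"x":0,"y":0,"z":0.05,"wx":0,"wy":0,"wz":0,"jaw":5},
    {"x":0,"y":0,"z":0.05,"wx":0,"wy":0,"wz":0,"jaw":5},
    {"x":0,"y":0,"z":0.05,"wx":0,"wy":0,"wz":0,"jaw":5},
  ],
)

```text
time_s: 14.83
ee_pos: [0.5727, 0.129, 0.163]
eef_rot: [3.139, 0.0, 1.866]
force: [0.3, -0.1, 8.5]
grip_width: 0.0149
```

>>> carry_out(
  deltas=[
    {"x":0,"y":0,"z":0.05,"wx":0,"wy":0,"wz":0,"jaw":5},
    {"x":0,"y":0,"z":0.05,"wx":0,"wy":0,"wz":0,"jaw":5},
    {"x":0,"y":0,"z":0.05,"wx":0,"wy":0,"wz":0,"jaw":5},
  ],
)

```text
time_s: 15.08
ee_pos: [0.5727, 0.1291, 0.16]
eef_rot: [3.139, 0.0, 1.866]
force: [-0.9, -0.1, 8.1]
grip_width: 0.0148
```

>>> carry_out(
  deltas=[
    {"x":0,"y":0,"z":0.05,"wx":0,"wy":0,"wz":0,"jaw":5},
    {"x":0,"y":0,"z":0.05,"wx":0,"wy":0,"wz":0,"jaw":5},
  ],
)

```text
time_s: 15.25
ee_pos: [0.5727, 0.1291, 0.158]
eef_rot: [3.139, 0.0, 1.866]
force: [-0.5, -0.8, 7.6]
grip_width: 0.0148
```

>>> carry_out(
  deltas=[
    {"x":0,"y":0,"z":0.05,"wx":0,"wy":0,"wz":0,"jaw":5},
  ],
)

```text
time_s: 15.33
ee_pos: [0.5727, 0.129, 0.157]
eef_rot: [3.139, 0.0, 1.866]
force: [-0.3, -0.2, 7.8]
grip_width: 0.0149
```

>>> carry_out(
  deltas=[
    {"x":0,"y":0,"z":0.05,"wx":0,"wy":0,"wz":0,"jaw":5},
  ],
)

```text
time_s: 15.42
ee_pos: [0.5727, 0.129, 0.156]
eef_rot: [3.139, 0.0, 1.866]
force: [-0.2, -0.2, 6.7]
grip_width: 0.0148
```

>>> carry_out(
  deltas=[
    {"x":0,"y":0,"z":0.05,"wx":0,"wy":0,"wz":0,"jaw":5},
  ],
)

```text
time_s: 15.5
ee_pos: [0.5727, 0.1291, 0.155]
eef_rot: [3.139, 0.0, 1.866]
force: [0.3, -0.7, 8.5]
grip_width: 0.0149
```

```bash
python3 -c "
from snap import *
snap('w8'); o=ctrl.get_obs();print(o['force'],o['moment'])
im=ctrl.camera('scene');cv2.imwrite('pics/s8.png',cv2.resize(im[100:270,280:420],None,fx=4,fy=3.5,interpolation=cv2.INTER_CUBIC))"
```

```text
[0.5727 0.1291 0.155 ] [3.1393e+00 3.0000e-04 1.8658e+00] [ 0.16  0.39  1.43  0.    1.32 -0.14] 15.5
[-0.58184064  0.29070355  6.2476932 ] [-0.04648257  0.17451426 -0.0098659 ]
```

View pics/s8.png

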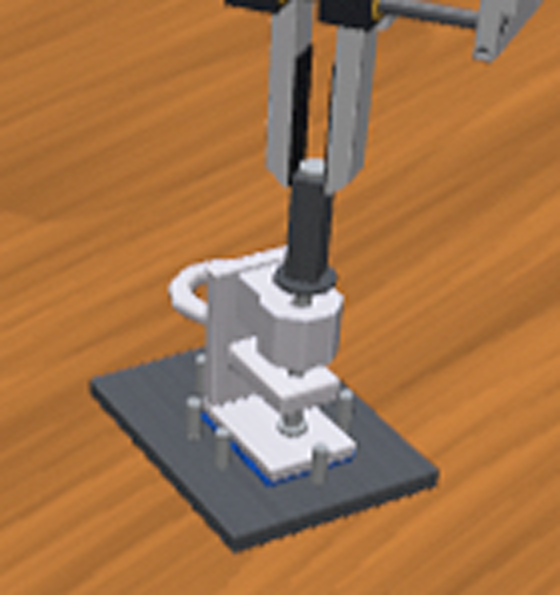

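View pics/w8.png

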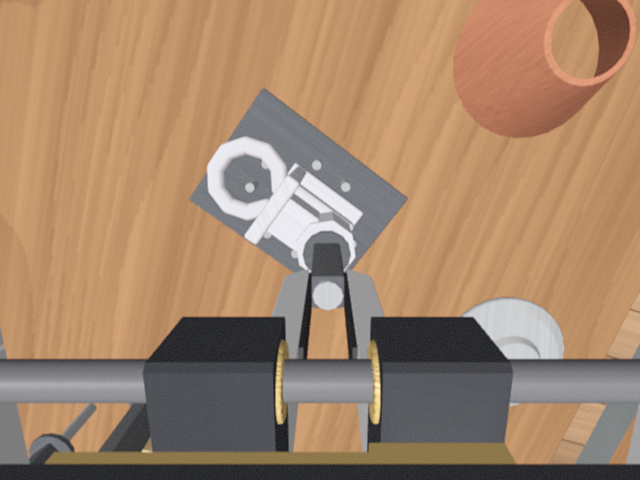

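There's no slip: the cap is still at (328,295). The pin's head is just above the foot in scene crop (292,425). I'll creep until it lands.

>>> carry_out(
  deltas=[
    {"x":0,"y":0,"z":0.05,"wx":0,"wy":0,"wz":0,"jaw":5},
  ],
)

```text
time_s: 15.68
ee_pos: [0.5727, 0.1291, 0.154]
eef_rot: [3.139, 0.0, 1.866]
force: [-0.0, 0.2, 7.7]
grip_width: 0.0152
```

>>> carry_out(
  deltas=[
    {"x":0,"y":0,"z":0.05,"wx":0,"wy":0,"wz":0,"jaw":5},
  ],
)

```text
time_s: 15.77
ee_pos: [0.5727, 0.1291, 0.1529]
eef_rot: [3.139, 0.0, 1.866]
force: [-0.8, -0.6, 6.5]
grip_width: 0.015
```

>>> carry_out(
  deltas=[
    {"x":0,"y":0,"z":0.04,"wx":0,"wy":0,"wz":0,"jaw":5},
  ],
)

```text
time_s: 15.85
ee_pos: [0.5727, 0.1291, 0.1521]
eef_rot: [3.139, 0.0, 1.866]
force: [0.1, -0.6, 6.6]
grip_width: 0.0148
```

>>> carry_out(
  deltas=[
    {"x":0,"y":0,"z":0.03,"wx":0,"wy":0,"wz":0,"jaw":5},
  ],
)

```text
time_s: 15.93
ee_pos: [0.5727, 0.1291, 0.1515]
eef_rot: [3.14, 0.0, 1.866]
force: [0.3, 0.4, 6.5]
grip_width: 0.0148
```

>>> carry_out(
  deltas=[
    {"x":0,"y":0,"z":0.03,"wx":0,"wy":0,"wz":0,"jaw":5},
  ],
)

```text
time_s: 16.02
ee_pos: [0.5727, 0.129, 0.1509]
eef_rot: [3.139, 0.0, 1.866]
force: [-0.9, -0.2, 9.2]
grip_width: 0.0151
```

>>> carry_out(
  deltas=[
    {"x":0,"y":0,"z":0.03,"wx":0,"wy":0,"wz":0,"jaw":5},
  ],
)

```text
time_s: 16.1
ee_pos: [0.5728, 0.1291, 0.1506]
eef_rot: [3.139, 0.0, 1.866]
force: [-0.2, -0.1, 9.3]
grip_width: 0.015
```

>>> carry_out(
  deltas=[
    {"x":0,"y":0,"z":0.03,"wx":0,"wy":0,"wz":0,"jaw":5},
  ],
)

```text
time_s: 16.18
ee_pos: [0.573, 0.1291, 0.1502]
eef_rot: [3.139, 0.0, 1.866]
force: [-0.9, -0.5, 11.5]
grip_width: 0.0147
```

>>> carry_out(
  deltas=[
    {"x":0,"y":0,"z":0.02,"wx":0,"wy":0,"wz":0,"jaw":5},
  ],
)

```text
time_s: 16.27
ee_pos: [0.573, 0.1291, 0.15]
eef_rot: [3.138, 0.001, 1.866]
force: [-0.8, 1.0, 12.4]
grip_width: 0.0152
```

>>> carry_out(
  deltas=[
    {"x":0,"y":0,"z":0.03,"wx":0,"wy":0,"wz":0,"jaw":5},
    {"x":0,"y":0,"z":0,"wx":0,"wy":0,"wz":0,"jaw":5},
  ],
)

```text
time_s: 16.43
ee_pos: [0.5732, 0.1291, 0.1497]
eef_rot: [3.138, 0.001, 1.866]
force: [-0.8, -0.0, 13.8]
grip_width: 0.0151
```

```bash
python3 -c "
from snap import *
snap('w9'); o=ctrl.get_obs();print(o['force'],o['moment'])
im=ctrl.camera('scene');cv2.imwrite('pics/s9.png',cv2.resize(im[170:250,310:390],None,fx=7,fy=7,interpolation=cv2.INTER_CUBIC))"
```

```text
[0.5732 0.1291 0.1497] [3.1377e+00 5.0000e-04 1.8658e+00] [ 0.16  0.39  1.43 -0.    1.31 -0.14] 16.4333
[-1.6660841   0.64352529 13.78079237] [-0.10535861  0.33139034  0.05757938]
```

View pics/s9.png

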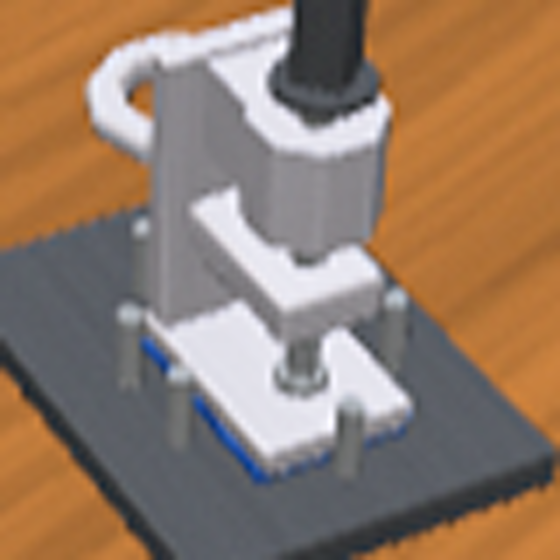

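The head sits on the foot at crop (300,380). Force holds at about 15 N, well above the 8 N friction, with no further travel, so the pin has landed. Withdrawing straight up.

>>> carry_out(
  deltas=[
    {"x":0,"y":0,"z":-0.1,"wx":0,"wy":0,"wz":0,"jaw":5},
    {"x":0,"y":0,"z":-0.2,"wx":0,"wy":0,"wz":0,"jaw":5},
    {"x":0,"y":0,"z":-0.4,"wx":0,"wy":0,"wz":0,"jaw":5},
    {"x":0,"y":0,"z":-0.5,"wx":0,"wy":0,"wz":0,"jaw":5},
    {"x":0,"y":0,"z":-0.5,"wx":0,"wy":0,"wz":0,"jaw":5},
    {"x":0,"y":0,"z":-0.5,"wx":0,"wy":0,"wz":0,"jaw":5},
    {"x":0,"y":0,"z":-0.6,"wx":0,"wy":0,"wz":0,"jaw":5},
    {"x":0,"y":0,"z":-0.8,"wx":0,"wy":0,"wz":0,"jaw":5},
    {"x":0,"y":0,"z":-0.8,"wx":0,"wy":0,"wz":0,"jaw":5},
    {"x":0,"y":0,"z":-0.4,"wx":0,"wy":0,"wz":0,"jaw":5},
    {"x":0,"y":0,"z":0,"wx":0,"wy":0,"wz":0,"jaw":5},
    {"x":0,"y":0,"z":0,"wx":0,"wy":0,"wz":0,"jaw":5},
  ],
)

```text
time_s: 17.53
ee_pos: [0.5721, 0.129, 0.2436]
eef_rot: [3.141, 0.0, 1.866]
force: [-0.1, -0.1, -1.9]
grip_width: 0.0152
```

```bash
python3 -c "
from snap import *
snap('w10'); o=ctrl.get_obs();print(o['force'],o['grip_width'])
go([.4862,-.161,.241],1.866)
im=ctrl.camera('scene');cv2.imwrite('pics/s10.png',cv2.resize(im[80:260,280:420],None,fx=4,fy=3.3,interpolation=cv2.INTER_CUBIC))"
```

```text
[0.5721 0.129  0.2436] [3.1414 0.     1.8658] [ 0.16  0.34  1.29 -0.    1.51 -0.14] 17.5333
[-0.25443583  1.5437639  -1.42868579] 0.015115616238382546
units in tool axes [-12.63  -8.31   0.1 ] rows 13.0 tcp [0.5718 0.1289 0.2429] yaw 1.8658
wz -0.002 [-0.013 -0.002 -0.002]
```

View pics/s10.png

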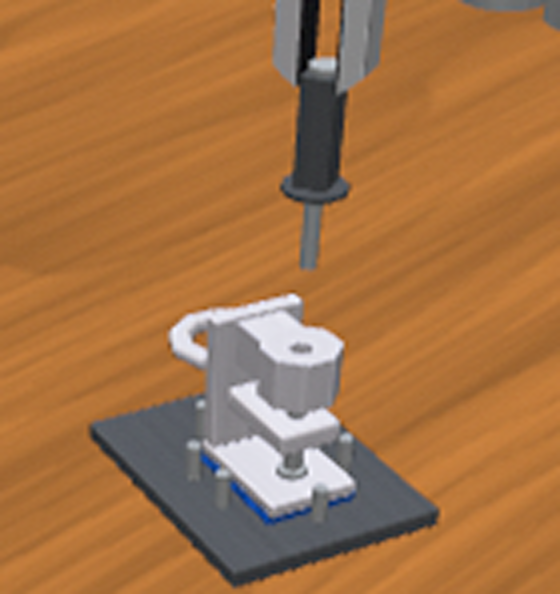

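View pics/w10.png

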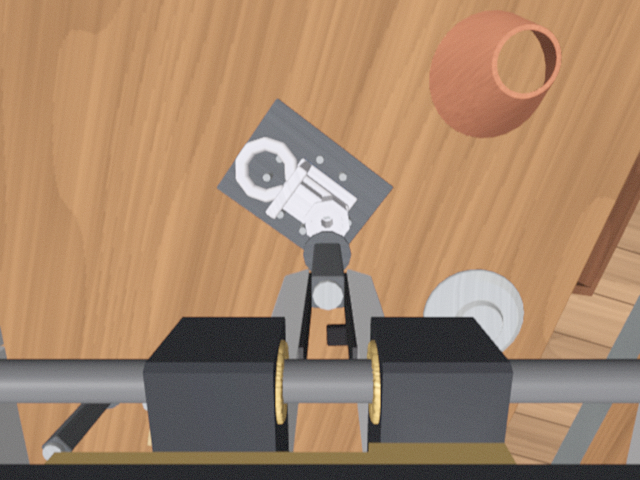

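The pin head is on the foot and the punch is still upright in the grip. Returning to the block.

>>> carry_out(
  deltas=[
    {"x":-0.6,"y":-0.4,"z":0,"wx":0,"wy":0,"wz":0,"jaw":5},
    {"x":-1,"y":-0.66,"z":0,"wx":0,"wy":0,"wz":0,"jaw":5},
    {"x":-1,"y":-0.66,"z":0,"wx":0,"wy":0,"wz":0,"jaw":5},
    {"x":-1,"y":-0.66,"z":0,"wx":0,"wy":0,"wz":0,"jaw":5},
    {"x":-1,"y":-0.66,"z":0,"wx":0,"wy":0,"wz":0,"jaw":5},
    {"x":-1,"y":-0.66,"z":0,"wx":0,"wy":0,"wz":0,"jaw":5},
    {"x":-1,"y":-0.66,"z":0,"wx":0,"wy":0,"wz":0,"jaw":5},
    {"x":-1,"y":-0.66,"z":0,"wx":0,"wy":0,"wz":0,"jaw":5},
    {"x":-1,"y":-0.66,"z":0,"wx":0,"wy":0,"wz":0,"jaw":5},
    {"x":-1,"y":-0.66,"z":0,"wx":0,"wy":0,"wz":0,"jaw":5},
    {"x":-1,"y":-0.66,"z":0,"wx":0,"wy":0,"wz":0,"jaw":5},
    {"x":-1,"y":-0.66,"z":0,"wx":0,"wy":0,"wz":0,"jaw":5},
  ],
)

```text
time_s: 18.63
ee_pos: [0.4918, -0.139, 0.2431]
eef_rot: [-3.141, -0.0, 1.866]
force: [0.4, -0.8, -2.2]
grip_width: 0.0147
```

>>> carry_out(
  deltas=[
    {"x":-0.73,"y":-0.47,"z":0,"wx":0,"wy":0,"wz":0,"jaw":5},
    {"x":-0.3,"y":-0.18,"z":0,"wx":0,"wy":0,"wz":0,"jaw":5},
    {"x":0,"y":0,"z":0,"wx":0,"wy":0,"wz":0,"jaw":5},
    {"x":0,"y":0,"z":0,"wx":0,"wy":0,"wz":0,"jaw":5},
    {"x":0,"y":0,"z":0,"wx":0,"wy":0,"wz":0,"jaw":5},
  ],
)

```text
time_s: 19.05
ee_pos: [0.4866, -0.1603, 0.2435]
eef_rot: [-3.141, -0.0, 1.866]
force: [-0.4, -0.4, -1.8]
grip_width: 0.0151
```

```bash
python3 -c "
from snap import *
snap('w11')
go([.4862,-.161,.081],1.866)
c=pickle.load(open('w11.pkl','rb'))[0];print('hole expected px',proj(c,[.486,-.161,.06]))
im=cv2.imread('pics/w11.png');cv2.imwrite('pics/w11c.png',cv2.resize(im[150:310,240:420],None,fx=3.6,fy=3.6,interpolation=cv2.INTER_CUBIC))
im=ctrl.camera('scene');cv2.imwrite('pics/s11.png',cv2.resize(im[120:330,140:300],None,fx=2.8,fy=2.8,interpolation=cv2.INTER_CUBIC))"
```

```text
[ 0.4866 -0.1603  0.2435] [-3.1414e+00 -3.0000e-04  1.8665e+00] [-0.39  0.17  1.51  0.    1.47 -0.69] 19.05
units in tool axes [-0.03 -0.04  8.13] rows 9.0 tcp [ 0.4867 -0.1602  0.2436] yaw 1.8668
wz 0.01 [-0.    -0.003  0.01 ]
hole expected px [326.68696898 208.95832542]
```

View pics/w11c.png

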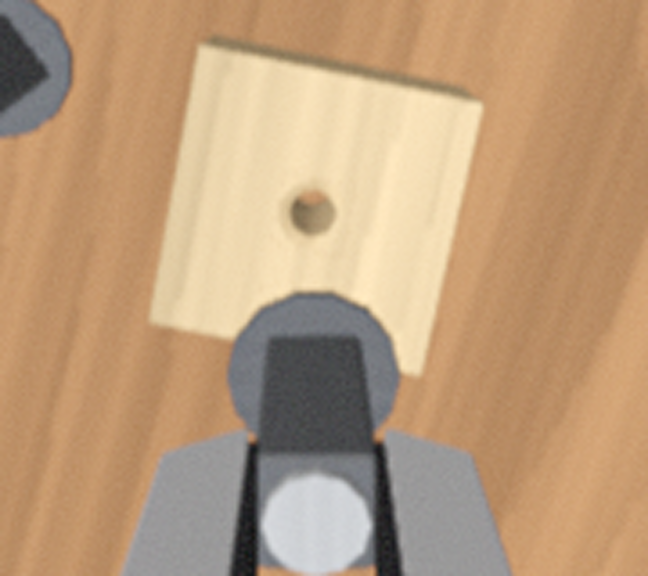

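View pics/s11.png

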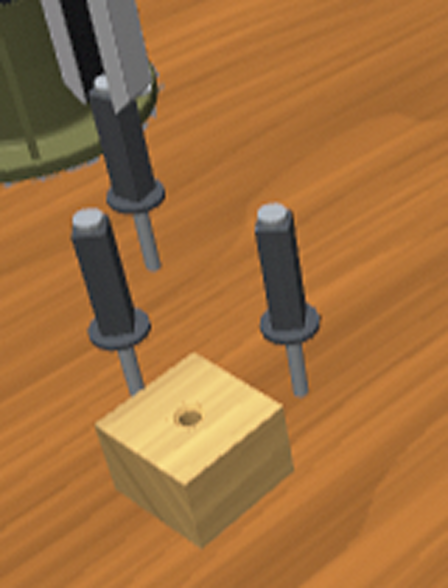

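The hole is at (326.1,208.9) against the predicted (326.7,209.0). Descending, with a pause just above the chamfer.

>>> carry_out(
  deltas=[
    {"x":-0.03,"y":-0.03,"z":0.6,"wx":0,"wy":0,"wz":0,"jaw":5},
    {"x":0,"y":0,"z":1,"wx":0,"wy":0,"wz":0,"jaw":5},
    {"x":0,"y":0,"z":1,"wx":0,"wy":0,"wz":0,"jaw":5},
    {"x":0,"y":0,"z":1,"wx":0,"wy":0,"wz":0,"jaw":5},
    {"x":0,"y":0,"z":1,"wx":0,"wy":0,"wz":0,"jaw":5},
    {"x":0,"y":0,"z":0.6,"wx":0,"wy":0,"wz":0,"jaw":5},
    {"x":0,"y":0,"z":0.2,"wx":0,"wy":0,"wz":0,"jaw":5},
    {"x":0,"y":0,"z":0,"wx":0,"wy":0,"wz":0,"jaw":5},
    {"x":0,"y":0,"z":0,"wx":0,"wy":0,"wz":0,"jaw":5},
  ],
)

```text
time_s: 19.9
ee_pos: [0.4866, -0.1616, 0.1364]
eef_rot: [3.141, 0.001, 1.866]
force: [0.6, 0.7, -1.2]
grip_width: 0.0145
```

>>> carry_out(
  deltas=[
    {"x":0,"y":0,"z":0.1,"wx":0,"wy":0,"wz":0,"jaw":5},
    {"x":0,"y":0,"z":0.1,"wx":0,"wy":0,"wz":0,"jaw":5},
    {"x":0,"y":0,"z":0.1,"wx":0,"wy":0,"wz":0,"jaw":5},
    {"x":0,"y":0,"z":0.1,"wx":0,"wy":0,"wz":0,"jaw":5},
    {"x":0,"y":0,"z":0.1,"wx":0,"wy":0,"wz":0,"jaw":5},
  ],
)

```text
time_s: 20.32
ee_pos: [0.4862, -0.1618, 0.1256]
eef_rot: [3.141, 0.0, 1.866]
force: [-0.4, -0.2, -1.9]
grip_width: 0.0151
```

>>> carry_out(
  deltas=[
    {"x":0.03,"y":0,"z":0.15,"wx":0,"wy":0,"wz":0,"jaw":5},
    {"x":0,"y":0,"z":0.2,"wx":0,"wy":0,"wz":0,"jaw":5},
    {"x":0,"y":0,"z":0.2,"wx":0,"wy":0,"wz":0,"jaw":5},
  ],
)

```text
time_s: 20.57
ee_pos: [0.4859, -0.1612, 0.1142]
eef_rot: [-3.142, 0.0, 1.866]
force: [-0.8, -0.3, -2.0]
grip_width: 0.0153
```

>>> carry_out(
  deltas=[
    {"x":0,"y":0,"z":0.3,"wx":0,"wy":0,"wz":0,"jaw":5},
    {"x":0,"y":0,"z":0.3,"wx":0,"wy":0,"wz":0,"jaw":5},
    {"x":0,"y":0,"z":0.3,"wx":0,"wy":0,"wz":0,"jaw":5},
    {"x":0,"y":0,"z":0.3,"wx":0,"wy":0,"wz":0,"jaw":5},
    {"x":0,"y":0,"z":0.2,"wx":0,"wy":0,"wz":0,"jaw":5},
    {"x":0,"y":0,"z":0,"wx":0,"wy":0,"wz":0,"jaw":5},
    {"x":0,"y":0,"z":0,"wx":0,"wy":0,"wz":0,"jaw":5},
  ],
)

```text
time_s: 21.15
ee_pos: [0.4859, -0.1612, 0.0865]
eef_rot: [-3.141, -0.0, 1.866]
force: [-0.2, -0.4, -1.3]
grip_width: 0.0151
```

>>> carry_out(
  deltas=[
    {"x":0,"y":0,"z":0.1,"wx":0,"wy":0,"wz":0,"jaw":5},
    {"x":0,"y":0,"z":0.06,"wx":0,"wy":0,"wz":0,"jaw":5},
    {"x":0,"y":0,"z":0.05,"wx":0,"wy":0,"wz":0,"jaw":5},
    {"x":0,"y":0,"z":0,"wx":0,"wy":0,"wz":0,"jaw":5},
  ],
)

```text
time_s: 21.48
ee_pos: [0.4859, -0.1612, 0.0823]
eef_rot: [-3.142, -0.0, 1.866]
force: [-0.8, 0.8, -1.1]
grip_width: 0.0149
```

>>> carry_out(
  deltas=[
    {"x":0,"y":0,"z":0.03,"wx":0,"wy":0,"wz":0,"jaw":5},
    {"x":0,"y":0,"z":0,"wx":0,"wy":0,"wz":0,"jaw":5},
  ],
)

```text
time_s: 21.65
ee_pos: [0.486, -0.1612, 0.0818]
eef_rot: [3.142, 0.0, 1.866]
force: [-0.2, 1.1, -1.9]
grip_width: 0.0152
```

>>> carry_out(
  deltas=[
    {"x":0,"y":0,"z":0.03,"wx":0,"wy":0,"wz":0,"jaw":5},
    {"x":0,"y":0,"z":0,"wx":0,"wy":0,"wz":0,"jaw":5},
  ],
)

```text
time_s: 21.82
ee_pos: [0.486, -0.1613, 0.0814]
eef_rot: [3.141, 0.0, 1.866]
force: [-0.3, -0.3, -0.4]
grip_width: 0.0151
```

>>> carry_out(
  deltas=[
    {"x":0,"y":0,"z":0.02,"wx":0,"wy":0,"wz":0,"jaw":5},
    {"x":0,"y":0,"z":0,"wx":0,"wy":0,"wz":0,"jaw":5},
  ],
)

```text
time_s: 21.98
ee_pos: [0.4862, -0.1614, 0.0813]
eef_rot: [3.141, 0.001, 1.866]
force: [-1.8, -0.8, 4.8]
grip_width: 0.0149
```

The collar is seated: same TCP z of 0.0813 and same force as at the pick. Opening moderately, then going straight up.

>>> carry_out(
  deltas=[
    {"x":0,"y":0,"z":0,"wx":0,"wy":0,"wz":0,"jaw":25},
    {"x":0,"y":0,"z":0,"wx":0,"wy":0,"wz":0,"jaw":45},
    {"x":0,"y":0,"z":0,"wx":0,"wy":0,"wz":0,"jaw":45},
    {"x":0,"y":0,"z":0,"wx":0,"wy":0,"wz":0,"jaw":45},
    {"x":0,"y":0,"z":0,"wx":0,"wy":0,"wz":0,"jaw":45},
    {"x":0,"y":0,"z":0,"wx":0,"wy":0,"wz":0,"jaw":45},
  ],
)

```text
time_s: 22.48
ee_pos: [0.4859, -0.1612, 0.0808]
eef_rot: [-3.142, -0.0, 1.866]
force: [-0.5, -0.2, 0.1]
grip_width: 0.0424
```

>>> carry_out(
  deltas=[
    {"x":0,"y":0,"z":-0.4,"wx":0,"wy":0,"wz":0,"jaw":45},
    {"x":0,"y":0,"z":-0.8,"wx":0,"wy":0,"wz":0,"jaw":45},
    {"x":0,"y":0,"z":-1,"wx":0,"wy":0,"wz":0,"jaw":45},
    {"x":0,"y":0,"z":-1,"wx":0,"wy":0,"wz":0,"jaw":45},
    {"x":0,"y":0,"z":-1,"wx":0,"wy":0,"wz":0,"jaw":45},
    {"x":0,"y":0,"z":-1,"wx":0,"wy":0,"wz":0,"jaw":45},
    {"x":0,"y":0,"z":-1,"wx":0,"wy":0,"wz":0,"jaw":45},
    {"x":0,"y":0,"z":-1,"wx":0,"wy":0,"wz":0,"jaw":45},
    {"x":0,"y":0,"z":-1,"wx":0,"wy":0,"wz":0,"jaw":45},
    {"x":0,"y":0,"z":0,"wx":0,"wy":0,"wz":0,"jaw":45},
    {"x":0,"y":0,"z":0,"wx":0,"wy":0,"wz":0,"jaw":45},
  ],
)

```text
time_s: 23.4
ee_pos: [0.4862, -0.1613, 0.2458]
eef_rot: [3.14, 0.001, 1.866]
force: [-1.1, 0.3, -1.3]
grip_width: 0.0422
```

```bash
python3 -c "
from snap import *
snap('w12')
im=ctrl.camera('scene');cv2.imwrite('pics/s12.png',im)
cv2.imwrite('pics/s12c.png',np.hstack([cv2.resize(im[170:320,150:270],None,fx=3.2,fy=3.2,interpolation=cv2.INTER_CUBIC),cv2.resize(im[160:265,310:394],None,fx=4.571,fy=4.571,interpolation=cv2.INTER_CUBIC)]))"
```

```text
[ 0.4862 -0.1613  0.2458] [3.1401e+00 1.2000e-03 1.8658e+00] [-0.39  0.16  1.51 -0.    1.47 -0.69] 23.4
```

View pics/s12c.png

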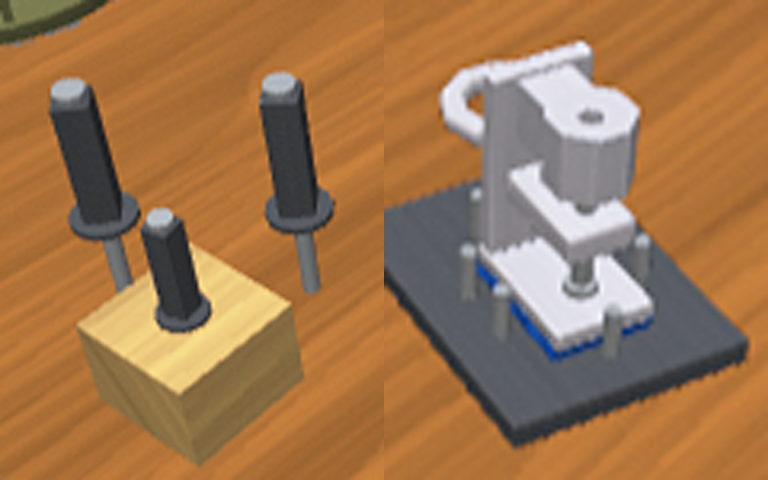

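View pics/s12.png

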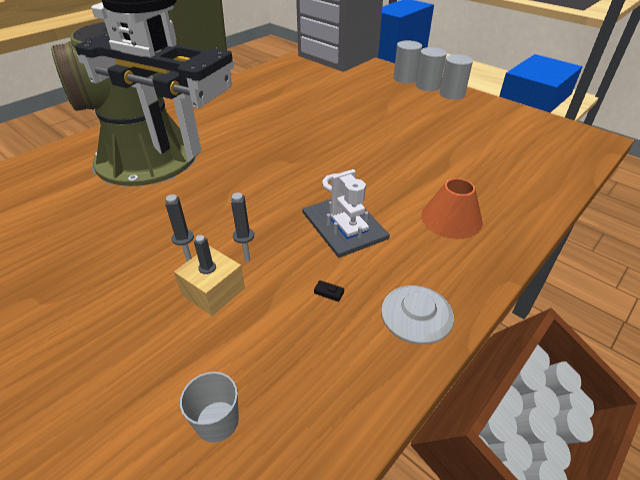

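The punch is upright in its block at (205,252). The pin head is on the foot at crop (581,290), and all other things are where they started. Handing in.

```bash
python3 -c "
from station import ctrl
print(ctrl.hand_in())"
```

```text
the job is handed in; nothing more can be done
None
```

The pin is pressed home, the punch is back upright in its block, and I handed the job in at about 23.5 s of the 64 s allowed.

- **Finding the bore:** I took the smallest punch out of the block and lowered it where the cameras placed the bore. It slid about 3 mm past the countersink with no reaction, so no search was needed.
- **Pressing:** The nose met the pin about 18 mm below the boss's top. I pressed it down at about 12 mm/s with 8–10 N, slower near the end.
- **Landing:** The force then climbed to about 15.5 N after correcting for the sensor's offset, and the travel stopped. That was the highest reading, against the 25 N limit. The scene picture also shows the pin's head sitting on the foot.
- **Putting back:** The collar seated at the same height as at the pick (TCP z 0.0813 m) and I released it. The last picture shows the punch upright, and the bystanders and both look-alike punches where they started.

**Checks that disagreed:**
- The cameras gave bore positions up to about 4 mm apart.
- At landing the nose came out about 39.3 mm below the boss's top instead of 38 mm. That is within the stated 1.5 mm height uncertainty.

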